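Refit the spot welder's control boards and try the welder

ROBOT

A 7-joint arm with a two-finger parallel gripper is mounted at the origin on a cart in front of the work surface, level with it; the furniture and walls round the work are solid. World frame = base frame: x ahead of the robot, y to its left, z up, the work surface at z = 0. Lengths are in m, angles in rad, forces in N, time in s.
With the tool pointing down it reaches from about 0.425 to 0.925 m from the base axis. Payload 6.8 kg.
Tool frame: the origin (TCP) lies on the centre line of the jaws, within the pads' length; the fingertips stand 8 mm ahead of it and the grasp point (between the pads) lies 11 mm behind it (bot.tips_ahead is the distance from the TCP to the fingertips, in m); z points along the fingers, y is the line along which they close (so a half turn about z gives the same grasp; the last joint's range is limited). The gripper opens to 85 mm and grips with 20 to 120 N. Pads are 22 mm wide; open, the fingers measure 114 mm over their backs; the gripper's body (76 mm by 85 mm) begins 54 mm behind the grasp point. The pads swing forward as they close: fully open they stand 13 mm farther back than shut.
Start: joints at [-1.277, 0.477, 0.022, 1.555, -0.011, 1.109, -0.083], TCP at [0.264, 0.621, 0.239] pointing down, gripper open.
Joint ranges: [-2.96, 2.96], [-0.34, 2.1], [-1.41, 1.46], [0.24, 2.44], [-1.37, 4.51], [0.17, 1.92], [-2.96, 2.96]. Speed limits (rad/s): [2.39, 2.39, 3.14, 3.14, 3.14, 3.14, 3.14].

INTERFACE

Orientations are given as a unit quaternion [w, x, y, z].
In Python, from station import bot gives the robot as it stands.
- The arm moves only by the tool send_rows, never from a script. Its argument "deltas" is text: rows parted by semicolons, each of 4 numbers parted by spaces: the shift along the tool's x, y, z in m, then the turn about the tool's z in degrees. In form: x y z spin; .... A call has 1 to 5 rows; each row is the pose to reach, as a shift and turn from the pose commanded when the call began, along the tool's axes at that moment; what a row does not reach only later rows make up. A row lasts 1/10 s, in which the tool goes at most 50 mm and 8.59 degrees, less where a joint would pass 70% of its speed; a pose out of reach is approached as far as the arm can. A call with a gripper value outside its range is refused whole. "claw" is the opening, from 0 (shut) to 1 (fully open), set as the call begins (left out, the last holds). The fingers move at their own pace and stop on an object; "force" is the grip in N (left out, the last holds). Time passes only in rows, so rows that repeat a pose let the fingers close. It gives the time, the measured TCP pose, the force, the opening and the grip force at its end, in the units of the state.
- bot.get_obs(): the state, without advancing time (a new reading comes with each control period).
- bot.read_camera(name): name is "scene" or "top" or "wrist"; returns a dict with "img" (384x512x3 uint8, red, green, blue), "depth" (384x512 float32, m along the optical axis (not along the pixel's ray), 0 where there is no reading), "fx", "fy", "cx", "cy" (pixels), "camera_from_world" (4x4, takes a point from world to camera coordinates). Camera axes: x right, y up, looking along -z (the intrinsics and any distortion apply to the point x, -y, -z); pixel columns grow to the right and rows downward; lengths in m; the calibration is good to about 2 mm. The wrist camera is an equidistant fisheye: a pixel r from the principal point sees the ray r / f radians off the axis. A picture is of the moment at which its call begins.
- bot.hand_in(): hands the job in; it is judged then, once.
Trained networks look in a picture, given as the dict that the camera call returned (one of the last four; its "shot" number tells which), for a name from the list of things; names that differ only in an ending like _2 or _b are one class to them, and where a whole thing is asked for, a point or a joint stands for the part that bears it (a point fixed in the world has none). Each returns a list of dicts, best first, with "confidence" (0 to 1); they miss things now and then, are a little off and sometimes report something else, mostly with a low value. They report only what shows in the picture. A call takes as long as a camera call.
- bot.masks_of(picture, query): "mask" (384x512 bool, what is visible of it).
- bot.landmark_of(picture, query): "xyz" ([x, y, z] in m, in world coordinates, good to about 4 mm: a listed point, or the origin of a listed thing).
The state is a dict: "t": time; "q": joint angles; "joint_vel": joint speeds; "joint_torque": joint torques, N m; "eef_pos": TCP position; "tool_rot": TCP orientation; "contact_force": force on the tool from outside, world axes, zero at the start; "torque": the same for the moment, N m; "gripper_width": opening from 0.0 (shut) to 1.0 (fully open); "grasp_force": force on a finger pad.
Only numpy, scipy, OpenCV 4.12 (cv2) and the standard library are available. Lean on these libraries where they do the work, as an engineer would, in place of code of your own. Each camera call takes 0.05 s, during which the arm holds its last target. There are 200 camera calls.

TASK

Put the spot welder back in service: slide every circuit board lying on the table, contact edge first, along the guides of a free bay of the card cage (its two ejector levers must first be swung out of the way) and swing both of that bay's levers fully in behind it, so that the board is seated. Once all the boards are seated, give the welder a dry stroke: press its hand lever down to the stop and let it spring back up. Also put the contact scraper away, its blade slid fully home in the slot of the wooden block, and leave the other things on the table where they are.

Things in the scene. Friction and masses are not known exactly. Their poses are not given: they have to be found in the camera images.
- board1_mid (a point): green circuit board lying flat: plate 80 (x) x 70 (y) x 4 mm, 0.12 kg, with an upright aluminium grip bar on its middle, 12 mm thick (y), 44 mm long (x), its top 38 mm above the board's underside. Point: board's centre, 19 mm above its underside. x points to the edge with the brass contact strip, which goes in first. One or two boards are there: None if absent
- board1_front (a point): middle of that board's contact edge, 40 mm ahead of its centre (x), 2 mm above its underside
- board2_mid (a point): green circuit board lying flat: plate 80 (x) x 70 (y) x 4 mm, 0.12 kg, with an upright aluminium grip bar on its middle, 12 mm thick (y), 44 mm long (x), its top 38 mm above the board's underside. Point: board's centre, 19 mm above its underside. x points to the edge with the brass contact strip, which goes in first. One or two boards are there: None if absent
- board2_front (a point): middle of that board's contact edge, 40 mm ahead of its centre (x), 2 mm above its underside
- cage_mid (a point): card cage fixed to the table, 270 mm wide (y), with two equal bays 150 mm apart; x: the way boards slide in, away from the robot. Point: half-way between the bay seats, on the 8 mm thick floor, which begins 38 mm before it. Guides run from 28 mm before it to 44 beyond (flared in the 12 mm before). Back panel 64 mm beyond it, 62 mm high; lever posts 50 mm high; all else at most 24 mm
- bay1_seat (a point): +y (left) bay: where a seated board's ..._mid point lies; axes as the cage. Board rests on the cage floor, 2 mm side play each way in the guides, under lips 16 mm above the table (4 mm play) that reach 6 mm in from the guide walls. Sprung contacts (1 to 2.3 N) meet its contact edge 6 mm before it is seated and push it back: only the levers hold it home
- lever1_left (a joint): left ejector lever of the +y (left) bay, rad: 0 = swung in behind the board's rear edge (shut, stop), 1.75 = open, towards the robot; over 1.4 clears the board's way. Stays where left; its post needs 5 N, up to 8 N pressing a board home. Upright hinge axis 43.5 mm before and 46 mm aside of the seat point; pin ends 20 mm above the table; shut, it points inward
- lever1_left_post (a point): upright black post on that lever's free end, 10 mm in diameter, from 17 to 50 mm above the table; point on its axis, 30 mm above the table, 30 mm from the hinge. The lever's bar is 8 mm wide, 36 mm long, 9 to 17 mm above the table; push the post sideways
- lever1_right (a joint): right ejector lever of the +y (left) bay, rad: 0 = swung in behind the board's rear edge (shut, stop), 1.75 = open, towards the robot; over 1.4 clears the board's way. Stays where left; its post needs 5 N, up to 8 N pressing a board home. Upright hinge axis 43.5 mm before and 46 mm aside of the seat point; pin ends 20 mm above the table; shut, it points inward
- lever1_right_post (a point): upright black post on that lever's free end, 10 mm in diameter, from 17 to 50 mm above the table; point on its axis, 30 mm above the table, 30 mm from the hinge. The lever's bar is 8 mm wide, 36 mm long, 9 to 17 mm above the table; push the post sideways
- bay2_seat (a point): -y (right) bay: where a seated board's ..._mid point lies; axes as the cage. Board rests on the cage floor, 2 mm side play each way in the guides, under lips 16 mm above the table (4 mm play) that reach 6 mm in from the guide walls. Sprung contacts (1 to 2.3 N) meet its contact edge 6 mm before it is seated and push it back: only the levers hold it home
- lever2_left (a joint): left ejector lever of the -y (right) bay, rad: 0 = swung in behind the board's rear edge (shut, stop), 1.75 = open, towards the robot; over 1.4 clears the board's way. Stays where left; its post needs 5 N, up to 8 N pressing a board home. Upright hinge axis 43.5 mm before and 46 mm aside of the seat point; pin ends 20 mm above the table; shut, it points inward
- lever2_left_post (a point): upright black post on that lever's free end, 10 mm in diameter, from 17 to 50 mm above the table; point on its axis, 30 mm above the table, 30 mm from the hinge. The lever's bar is 8 mm wide, 36 mm long, 9 to 17 mm above the table; push the post sideways
- lever2_right (a joint): right ejector lever of the -y (right) bay, rad: 0 = swung in behind the board's rear edge (shut, stop), 1.75 = open, towards the robot; over 1.4 clears the board's way. Stays where left; its post needs 5 N, up to 8 N pressing a board home. Upright hinge axis 43.5 mm before and 46 mm aside of the seat point; pin ends 20 mm above the table; shut, it points inward
- lever2_right_post (a point): upright black post on that lever's free end, 10 mm in diameter, from 17 to 50 mm above the table; point on its axis, 30 mm above the table, 30 mm from the hinge. The lever's bar is 8 mm wide, 36 mm long, 9 to 17 mm above the table; push the post sideways
- scraper_mid (a point): flat contact scraper lying on the table: wooden handle 80 (x) x 22 (y) x 24 mm high, with a steel blade 65 long, 40 wide, 3 mm thick ahead of it (+x), 10 mm above the table; 0.12 kg. Point: centre of the handle, 12 mm above its underside; z up
- scraper_tip (a point): middle of the blade's end edge, 105 mm ahead (x) of the handle's centre
- slot_end (a point): closed end of the slot in a light wooden block fixed to the table (66 deep x 74 wide x 36 mm high); x points into the slot, level. The slot is 46 mm wide and 60 mm deep, open from 5 to 16 mm above the table, so the scraper's blade enters as the scraper lies on the table. Point: centre of the closed end, 60 mm beyond the mouth, 10 mm above the table; with the scraper fully home the middle of its blade's end edge is here
- weld_lever (a joint): hand lever of the bench spot welder, rad: 0 = up (sprung back), grows as its grip is pressed down, 0.40 = its stop. The grip takes 4 N at first, 7 N at the stop
- weld_grip (a point): centre of the black cross grip on the lever's end, a horizontal bar 76 mm long, 22 mm in diameter, along y; about 160 mm above the table when up, 100 mm at the stop. It is 150 mm from the hinge, on the robot's side of it
- disc_blank: bystander: round flat steel blank, 56 x 8 mm; origin at its underside
- tape: bystander: yellow tape measure, 41 x 73 x 64 mm; origin at its underside
- magnet: bystander: red arrow-shaped weld magnet, 65 x 90 x 16 mm, the one in front of the cage; origin at its underside

How it is judged:
On the way, in this order (a step that is already met when the one before it is completed fails the run):
1. every board is seated in a bay with both of its levers shut (((x of board1_front in the frame of bay1_seat above 0.037 m and distance between board1_mid and bay1_seat below 0.006 m and value of joint each of lever1_left, lever1_right below 0.1 rad) or (x of board1_front in the frame of bay2_seat above 0.037 m and distance between board1_mid and bay2_seat below 0.006 m and value of joint each of lever2_left, lever2_right below 0.1 rad)) and ((x of board2_front in the frame of bay1_seat above 0.037 m and distance between board2_mid and bay1_seat below 0.006 m and value of joint each of lever1_left, lever1_right below 0.1 rad) or (x of board2_front in the frame of bay2_seat above 0.037 m and distance between board2_mid and bay2_seat below 0.006 m and value of joint each of lever2_left, lever2_right below 0.1 rad))), for 0.2 s.
2. the welder's hand lever is pressed down to its stop (value of joint weld_lever above 0.36 rad), for 0.05 s.
At the end, for the whole second after the job is handed in: Each board: contact edge first in a bay, within 3 mm of home, centre within 6 mm of the seat point, both that bay's levers within 0.1 rad of shut. Scraper blade within 10 mm of the slot's end. Welder lever up (under 0.05 rad), after a press past 0.36 rad once all boards were seated (all of step 1 and x of scraper_tip in the frame of slot_end above -0.01 m and distance between scraper_tip and slot_end below 0.014 m and angle between the x axis of scraper_tip and the x axis of slot_end, either way round below 0.2 rad and value of joint weld_lever below 0.05 rad); the robot touches nothing.
It fails at once if the steel blank, tape measure or weld magnet is moved more than 3 cm (distance of any of disc_blank, tape, magnet from where it was at the start of the episode above 0.03 m).
Of board1, board2 only 1 to 2 are there at a start; the rules pass over those that are not, and their reading is None.
At some moment in a run one of board1, board2, scraper may be knocked a few centimetres aside while the robot is not near it.
Once in a run the grip may slacken for a moment while it holds something.
It also fails if it takes over 210 s, if anything falls off the work surface, if the arm or the gripper's body presses on something with over 40 N, if the wrist force passes 120 N, or if a joint passes its speed limit or range.

## Working session

There is one attempt and no reset: what is moved stays moved. The work goes in short steps, Python scripts to look and compute and a tool call to move; the robot and the scene stay as the last step left them, time stands still between calls to the robot, and variables do not carry over. Pictures are saved under pics/ and viewed, at most 14 in all, crops included, and the job is handed in when it is done.

Besides the shell and the picture viewer there is one more tool, called as name(argument=value, ...) on one line, values as JSON. send_rows: Moves the arm, as the interface text tells. Its arguments: {"type":"object","properties":{"deltas":{"type":"string"},"claw":{"type":"number"},"force":{"type":"number"}},"required":["deltas"]}

```bash
ls; mkdir -p pics
cat > h.py <<'E'
from station import bot
import numpy as np, cv2
from scipy.spatial.transform import Rotation as R
def save(p,n,s=1.5):
    im=cv2.cvtColor(p["img"],cv2.COLOR_RGB2BGR)
    cv2.imwrite("pics/"+n,cv2.resize(im,None,fx=s,fy=s))
def lm(p,names):
    for n in names:
        r=bot.landmark_of(p,n)
        print(n,[(np.round(a["xyz"],3).tolist() if a["xyz"] is not None else None,round(a["confidence"],2)) for a in r[:3]])
def st():
    o=bot.get_obs(); print(round(o["t"],2),np.round(o["eef_pos"],4),np.round(R.from_quat(np.roll(o["tool_rot"],-1)).as_matrix().round(3).tolist()),"q",np.round(o["q"],2),"F",np.round(o["contact_force"],1),o["gripper_width"],o["grasp_force"])
    return o
PTS="board1_mid board1_front board2_mid board2_front cage_mid bay1_seat bay2_seat lever1_left_post lever1_right_post lever2_left_post lever2_right_post scraper_mid scraper_tip slot_end weld_grip disc_blank tape magnet".split()
E
cat > a.py <<'E'
from h import *
o=bot.get_obs(); print(o); print(bot.tips_ahead)
for c in ["scene","top"]:
    p=bot.read_camera(c); save(p,c+"0.png"); print(c); print(np.round(p["camera_from_world"],3)); lm(p,PTS)
E
python3 a.py
```

```text
pics
{'t': 0.0, 'q': array([-1.27708175,  0.4777974 ,  0.02233599,  1.55642297, -0.01147277,
        1.10927745, -0.08314824]), 'joint_vel': array([-6.75723922e-04,  1.30856853e-04,  4.35144468e-05,  6.29460017e-04,
        2.06170113e-03, -8.46188207e-04,  3.18769517e-04]), 'joint_torque': array([-4.91470331e-06, -5.96447933e+01,  1.60808869e+00, -2.81184751e+01,
        1.24994642e-02,  9.60174773e-03,  1.09158182e-05]), 'eef_pos': array([0.26378378, 0.62072018, 0.23833946]), 'tool_rot': array([-1.01089124e-04,  1.99563701e-01,  9.79884452e-01, -8.82717925e-04]), 'contact_force': array([-0.16326254,  0.61985222, -0.35635319]), 'torque': array([ 0.01946285,  0.00850356, -0.00920618]), 'grasp_force': 0.0, 'gripper_width': 1.00015036224365}
0.008
scene
[[ 0.467 -0.884 -0.017 -0.215]
 [ 0.491  0.243  0.836 -0.387]
 [-0.735 -0.399  0.548 -1.037]
 [ 0.     0.     0.     1.   ]]
board1_mid [([0.456, -0.225, 0.022], 0.66), ([0.383, -0.087, -0.001], 0.21)]
board1_front [([0.495, -0.214, -0.0], 0.84), ([0.593, -0.267, 0.157], 0.47)]
board2_mid [([0.436, -0.348, 0.018], 0.93)]
board2_front [(
[... 1142 characters left out ...]
, 0.68)]
bay1_seat [([0.612, 0.109, 0.021], 0.9)]
bay2_seat [([0.604, -0.034, 0.026], 0.81)]
lever1_left_post [([0.552, 0.135, 0.031], 0.5)]
lever1_right_post [([0.564, 0.097, 0.03], 0.55)]
lever2_left_post [([0.551, -0.016, 0.028], 0.42)]
lever2_right_post [([0.552, -0.05, 0.025], 0.54)]
scraper_mid [([0.442, 0.282, 0.012], 0.82)]
scraper_tip [([0.536, 0.323, 0.008], 0.58)]
slot_end [([0.635, 0.309, 0.011], 0.92), ([0.548, 0.133, 0.035], 0.44)]
weld_grip [([0.551, -0.017, 0.03], 0.65), ([0.596, -0.265, 0.162], 0.55)]
disc_blank [([0.376, 0.02, 0.0], 0.67)]
tape [([0.516, 0.461, 0.003], 0.63), ([0.638, 0.308, 0.01], 0.39)]
magnet [([0.381, -0.088, -0.0], 0.82), ([0.552, -0.05, 0.028], 0.25)]
```

View pics/top0.png

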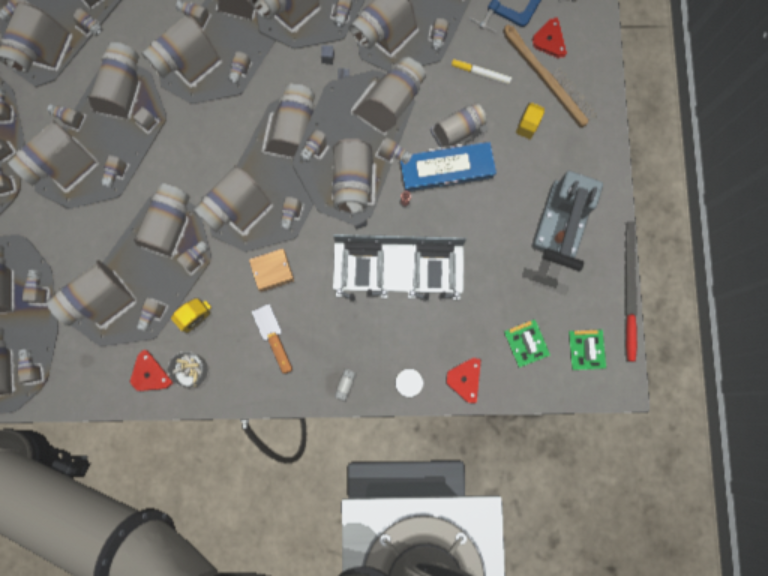

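View pics/scene0.png

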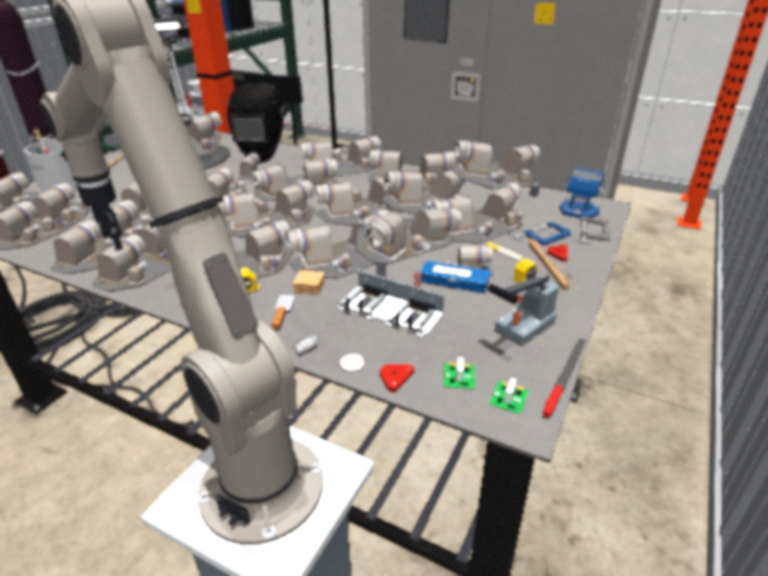

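Top view: the cage is at px (400,268), the two boards at (527,343) and (588,350), and the scraper at (275,340) with its block at (270,268). The welder is at (565,220), and the landmarks agree with the picture. I'll go over the cage.

send_rows(deltas="-0.04 -0.04 -0.02 -8; -0.08 -0.08 -0.04 -16; -0.12 -0.115 -0.06 -23; -0.16 -0.15 -0.08 -23; -0.2 -0.19 -0.1 -23", claw=0)

```text
t: 2.4
eef_pos: [0.3584, 0.4039, 0.3254]
tool_rot: [0.0, 0.0, 1.0, 0.0]
contact_force: [0.1, -0.0, 0.5]
gripper_width: 0.143
grasp_force: 0.0
```

```bash
cat > s.py <<'E'
from h import *
o=bot.get_obs(); M=R.from_quat(np.roll(o["tool_rot"],-1)).as_matrix()
print(round(o["t"],2),np.round(o["eef_pos"],4),"ang tool x",round(np.degrees(np.arctan2(M[1,0],M[0,0])),2),"zdown",np.round(M[:,2],3),"F",np.round(o["contact_force"],1),round(o["gripper_width"],2),round(o["grasp_force"],1),np.round(o["q"],2))
E
python3 s.py
```

```text
2.4 [0.3584 0.4039 0.3254] ang tool x 179.97 zdown [ 0.     0.001 -1.   ] F [ 0.1 -0.   0.5] 0.14 0.0 [-0.97  0.18  0.01  1.77 -0.    1.19  0.61]
```

send_rows(deltas="-0.02 -0.045 0 0; -0.04 -0.09 0 0; -0.06 -0.135 0 0; -0.08 -0.18 0 0; -0.1 -0.225 0 0")

```text
t: 2.9
eef_pos: [0.458, 0.1788, 0.3249]
tool_rot: [0.0, 0.0, 1.0, 0.0]
contact_force: [0.9, 0.1, 0.1]
gripper_width: 0.001
grasp_force: 0.0
```

send_rows(deltas="-0.01 -0.04 0 0; -0.02 -0.08 0 0; -0.026 -0.107 0 0; -0.026 -0.107 0 0; -0.026 -0.107 0 0")

```text
t: 3.4
eef_pos: [0.4835, 0.0736, 0.3247]
tool_rot: [0.0, 0.001, 1.0, 0.0]
contact_force: [0.3, 1.0, -0.7]
gripper_width: -0.003
grasp_force: 0.0
```

```bash
cat > b.py <<'E'
from h import *
import sys
p=bot.read_camera("wrist"); save(p,sys.argv[1]); 
lm(p,sys.argv[2:])
c=np.linalg.inv(p["camera_from_world"]); print("cam",np.round(c[:3,3],3),np.round(c[:3,2],2))
E
python3 b.py w1.png cage_mid bay1_seat bay2_seat lever1_left_post lever1_right_post lever2_left_post lever2_right_post; python3 s.py
```

```text
cage_mid [([0.603, 0.041, 0.005], 0.69)]
bay1_seat [([0.609, 0.117, 0.027], 0.95), ([0.562, 0.093, 0.027], 0.31)]
bay2_seat [([0.601, -0.037, 0.027], 0.68), ([0.64, 0.307, 0.005], 0.56), ([0.386, -0.087, -0.0], 0.15)]
lever1_left_post [([0.55, 0.13, 0.027], 0.58)]
lever1_right_post [([0.564, 0.092, 0.024], 0.52), ([0.45, -0.221, 0.017], 0.27)]
lever2_left_post [([0.548, 0.132, 0.027], 0.62), ([0.553, -0.018, 0.026], 0.49)]
lever2_right_post [([0.557, -0.051, 0.027], 0.58), ([0.554, -0.017, 0.03], 0.49)]
cam [0.409 0.074 0.458] [-0.29  0.    0.96]
3.8 [0.4834 0.0744 0.3245] ang tool x -179.96 zdown [-0.  0. -1.] F [-0.6 -0.9  0.3] -0.0 0.0 [-0.55  0.08  0.29  1.89 -0.03  1.17  1.32]
```

View pics/w1.png

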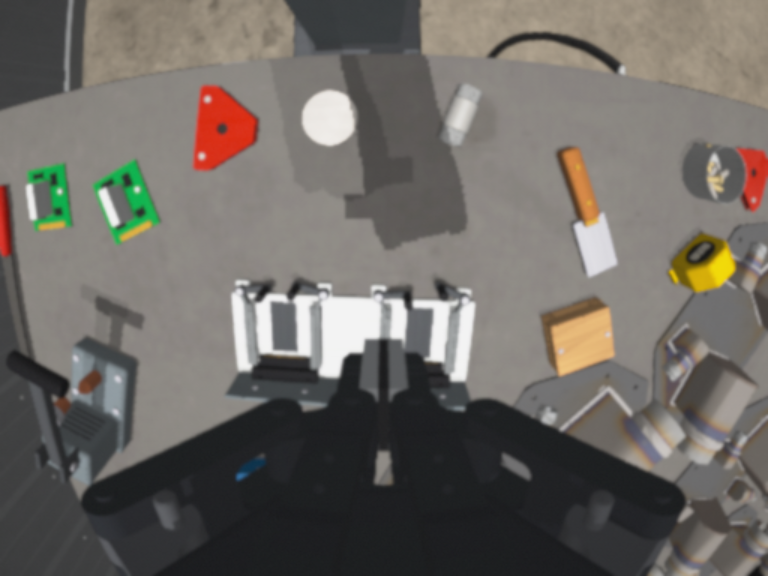

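The wrist view shows the cage at px (235-475, 280-410), with its bays free and its levers near shut. I'll fit the cage pose with depth.

```bash
cat >> h.py <<'E'
def cloud(p,mask=None):
    d=p["depth"]; v,u=np.nonzero((d>0)&(mask if mask is not None else True)); z=d[v,u]
    x=(u-p["cx"])/p["fx"]; y=(v-p["cy"])/p["fy"]
    if p.get("_fish"):
        r=np.hypot(x,y)+1e-9; k=np.tan(r)/r; x,y=x*k,y*k
    P=np.c_[x*z,-y*z,-z,np.ones_like(z)]@np.linalg.inv(p["camera_from_world"]).T
    return P[:,:3],np.c_[u,v]
def cam(n):
    p=bot.read_camera(n); p["_fish"]=n=="wrist"; return p
E
cat > c.py <<'E'
from h import *
for n in ["wrist","top"]:
    p=cam(n); P,uv=cloud(p)
    print(n,"table z",np.median(P[(abs(P[:,0]-.48)<.03)&(abs(P[:,1]-.08)<.05),2]).round(4))
    b=P[(P[:,0]>.62)&(P[:,0]<.71)&(abs(P[:,1]-.036)<.15)&(P[:,2]>.052)&(P[:,2]<.07)]
    if len(b)>10:
        k=np.polyfit(b[:,1],b[:,0],1); print("panel",len(b),b.min(0).round(3),b.max(0).round(3),"slope",k.round(4),"z",np.median(b[:,2]).round(4))
    for nm,y0 in [("1L",.133),("1R",.094),("2L",-.018),("2R",-.051)]:
        s=P[(abs(P[:,0]-.555)<.02)&(abs(P[:,1]-y0)<.015)&(P[:,2]>.045)&(P[:,2]<.055)]
        if len(s): print(nm,len(s),s.mean(0).round(4))
    g=P[(P[:,0]>.55)&(P[:,0]<.66)&(abs(P[:,1]-.036)<.16)&(P[:,2]>.019)&(P[:,2]<.028)]
    h,e=np.histogram(g[:,1],bins=np.arange(-.12,.2,.004)); print([(round(e[i]+.002,3),int(h[i])) for i in range(len(h)) if h[i]>3])
    blk=P[(abs(P[:,0]-.61)<.07)&(abs(P[:,1]-.305)<.07)&(P[:,2]>.032)&(P[:,2]<.041)]
    (c,wh,a)=cv2.minAreaRect((blk[:,:2]*1000).astype(np.float32)); print("block",len(blk),c,wh,a)
E
python3 c.py
```

```text
wrist table z 0.3931
panel 311 [ 0.659 -0.1    0.052] [0.674 0.163 0.063] slope [0.0408 0.6645] z 0.0578
1L 23 [0.5505 0.1331 0.0485]
1R 35 [0.5599 0.0985 0.0485]
2L 33 [ 0.5491 -0.0174  0.0482]
2R 39 [ 0.5514 -0.0512  0.0478]
[(np.float64(-0.086), 5), (np.float64(-0.082), 10), (np.float64(-0.078), 48), (np.float64(-0.074), 84), (np.float64(-0.07), 89), (np.float64(-0.066), 32), (np.float64(-0.062), 20), (np.float64(-0.058), 20), (np.float64(-0.054), 19), (np.float64(-0.05), 20), (np.float64(-0.046), 18), (np.float64(-0.042), 18), (np.float64(-0.038), 17), (np.float64(-0.034), 20), (np.float64(-0.03), 16), (np.float64(-0.026), 15), (np.float64(-0.022), 23), (np.float64(-0.018), 16), (np.float64(-0.014), 18), (np.float64(-0.01), 18), (np.float64(-0.006), 71), (np.float64(-0.002), 99), (np.float64(0.002), 46), (np.float64(0.006), 15), (np.float64(0.01), 7), (np.float64(0.066), 7), (np.float64(0.07), 10), (np.float64(0.074), 26), (np.float64(0.078), 35), (np.float64(0.082), 22), (np.float64(0.094), 4), (np.float64(0.102), 4), (np.float64(0.126), 12), (np.float64(0.13), 11), (np.float64(
[... 157 characters left out ...]
165039062, 299.4702453613281) (66.45520782470703, 75.08673095703125) 17.79454231262207
top table z 0.6871
panel 136 [ 0.666 -0.097  0.052] [0.681 0.17  0.068] slope [0.0418 0.6712] z 0.0609
2R 8 [ 0.5582 -0.0498  0.0503]
[(np.float64(-0.078), 25), (np.float64(-0.074), 24), (np.float64(-0.07), 24), (np.float64(-0.066), 10), (np.float64(-0.062), 5), (np.float64(-0.058), 6), (np.float64(-0.054), 4), (np.float64(-0.05), 9), (np.float64(-0.042), 4), (np.float64(-0.034), 5), (np.float64(-0.022), 6), (np.float64(0.15), 4), (np.float64(0.154), 7), (np.float64(0.158), 5), (np.float64(0.162), 6)]
block 420 (616.8040161132812, 300.9082946777344) (67.24092102050781, 73.75625610351562) 17.619979858398438
```

send_rows(deltas="-0.035 0.013 0.03 2.4; -0.07 0.026 0.07 2.4; -0.105 0.039 0.12 2.4; -0.105 0.039 0.16 2.4; -0.105 0.039 0.2 2.4", force=40)

```text
t: 4.4
eef_pos: [0.5897, 0.1137, 0.1222]
tool_rot: [0.0, 0.021, 1.0, 0.0]
contact_force: [0.3, 0.0, -0.2]
gripper_width: -0.003
grasp_force: 0.0
```

send_rows(deltas="0 0 0.0 0; 0 0 0.0 0")

```text
t: 4.6
eef_pos: [0.5884, 0.1125, 0.1249]
tool_rot: [-0.001, 0.021, 1.0, -0.0]
contact_force: [0.4, 0.1, 1.3]
gripper_width: 0.001
grasp_force: 0.0
```

```bash
python3 s.py
```

```text
4.6 [0.5884 0.1125 0.1249] ang tool x 177.57 zdown [-0.001 -0.001 -1.   ] F [0.4 0.1 1.3] 0.0 0.0 [-0.49  0.49  0.26  1.86 -0.17  0.82  1.38]
```

send_rows(deltas="0 0 0.04 0; 0 0 0.08 0; 0 0 0.09 0; 0 0 0.09 0; 0 0 0.09 0")

```text
t: 5.1
eef_pos: [0.5905, 0.113, 0.0373]
tool_rot: [0.002, 0.021, 1.0, 0.001]
contact_force: [0.7, -0.6, 0.1]
gripper_width: 0.003
grasp_force: 0.0
```

send_rows(deltas="0.008 0 0 0; 0.016 0 0 0; 0.024 0 0 0; 0.03 0 0 0; 0.035 0 0 0")

```text
t: 5.6
eef_pos: [0.5548, 0.115, 0.0356]
tool_rot: [0.002, 0.021, 1.0, 0.001]
contact_force: [4.1, 0.7, 1.0]
gripper_width: -0.001
grasp_force: 3.4
```

send_rows(deltas="0.004 0 0 0; 0.008 0 0 0; 0.013 0 0 0; 0.013 0 0 0; 0.013 0 0 0")

```text
t: 6.1
eef_pos: [0.5393, 0.1142, 0.034]
tool_rot: [-0.001, 0.021, 1.0, -0.0]
contact_force: [0.2, -0.2, 0.6]
gripper_width: -0.003
grasp_force: 0.0
```

```bash
python3 s.py; python3 b.py w2.png
python3 - <<'E'
import cv2;a=cv2.imread('pics/w2.png');cv2.imwrite('pics/w2c.png',cv2.resize(a[180:500,180:580],None,fx=2,fy=1.8))
E
```

```text
6.1 [0.5393 0.1142 0.034 ] ang tool x 177.57 zdown [-0.002 -0.001 -1.   ] F [ 0.2 -0.2  0.6] -0.0 0.0 [-0.49  0.57  0.21  2.01 -0.21  0.59  1.4 ]
cam [0.465 0.118 0.168] [-0.29  0.01  0.96]
```

View pics/w2c.png

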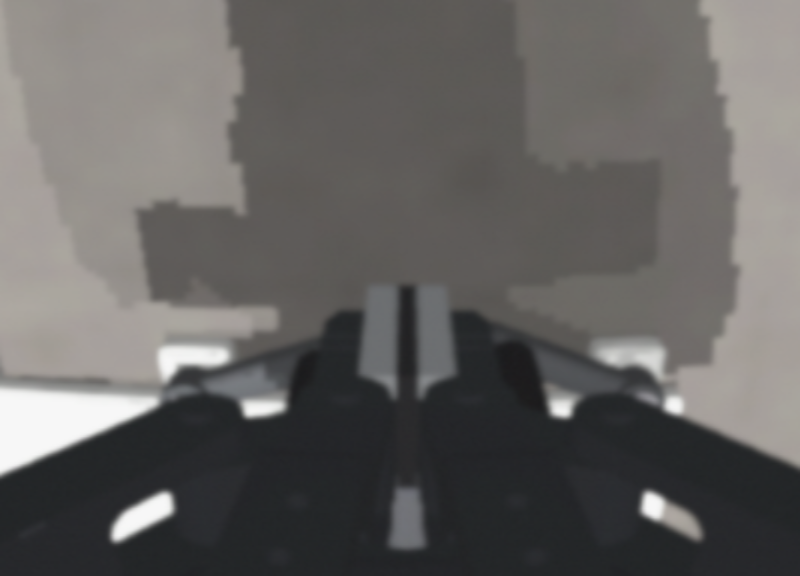

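Both levers lie at either side of the closed fingers, so I'll open the jaws to spread them.

send_rows(deltas="0 0 0 0; 0 0 0 0; 0 0 0 0; 0 0 0 0; 0 0 0 0", claw=0.68)

```text
t: 6.65
eef_pos: [0.5292, 0.1025, 0.0304]
tool_rot: [-0.012, 0.024, 1.0, -0.007]
contact_force: [-19.6, -25.1, 1.0]
gripper_width: 0.678
grasp_force: 15.2
```

send_rows(deltas="0 0 0 0; 0 0 0 0; 0 0 0 0; 0 0 0 0")

```text
t: 7.05
eef_pos: [0.5285, 0.1033, 0.0304]
tool_rot: [-0.012, 0.024, 1.0, -0.007]
contact_force: [-19.9, -23.5, 2.5]
gripper_width: 0.672
grasp_force: 15.2
```

```bash
python3 s.py; python3 b.py w3.png
python3 - <<'E'
import cv2;a=cv2.imread('pics/w3.png');cv2.imwrite('pics/w3c.png',cv2.resize(a[180:500,180:580],None,fx=2,fy=1.8))
E
```

```text
7.05 [0.5285 0.1033 0.0304] ang tool x 177.24 zdown [-0.025 -0.014 -1.   ] F [-19.9 -23.5   2.5] 0.67 15.2 [-0.49  0.57  0.22  2.02 -0.2   0.6   1.4 ]
cam [0.458 0.109 0.166] [-0.26  0.03  0.96]
```

View pics/w3c.png

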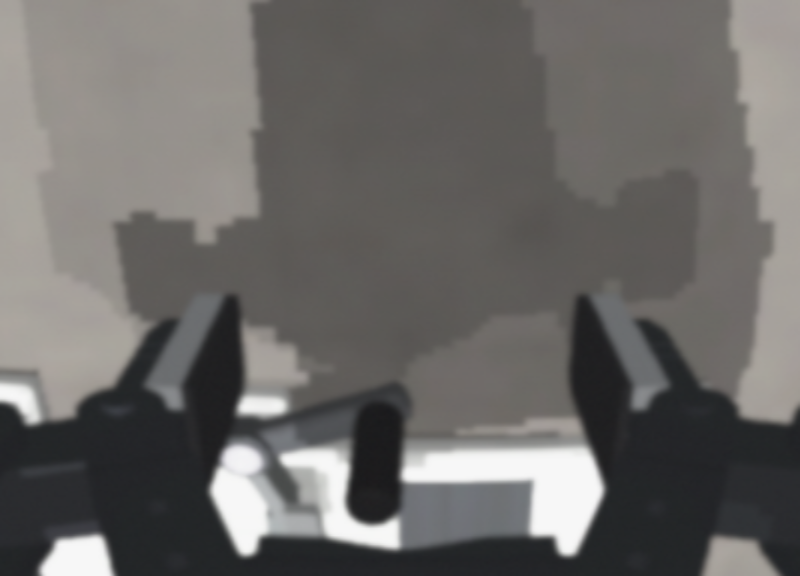

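The left lever is spread, but the right one slipped inside the fingers. I'll relax the jaws, lift and measure.

send_rows(deltas="0 0 0 0; 0 0 0 0; 0 0 0 0", claw=0.5)

```text
t: 7.4
eef_pos: [0.5312, 0.1082, 0.0318]
tool_rot: [-0.009, 0.022, 1.0, -0.004]
contact_force: [-16.8, -13.1, 5.9]
gripper_width: 0.5
grasp_force: 13.5
```

send_rows(deltas="0 0 -0.03 0; 0 0 -0.06 0; 0 0 -0.09 0; 0 0 -0.12 0; 0 0 -0.12 0")

```text
t: 7.9
eef_pos: [0.5432, 0.1152, 0.1585]
tool_rot: [0.003, 0.021, 1.0, 0.001]
contact_force: [1.7, -0.4, 0.1]
gripper_width: 0.5
grasp_force: 0.0
```

```bash
cat > posts.py <<'E'
from h import *
p=cam("wrist"); P,uv=cloud(p)
ex=np.array([np.cos(.041),-np.sin(.041)]); ey=np.array([-ex[1],ex[0]])
for b,s in [("1",(.608,.1125)),("2",(.602,-.0375))]:
    Q=P[:,:2]-s; c=np.c_[Q@ex,Q@ey]*1000
    m=(c[:,0]>-90)&(c[:,0]<-33)&(abs(c[:,1])<62)&(P[:,2]>.044)&(P[:,2]<.056)
    im=np.array([[ (m&(abs(c[:,0]-x)<2.5)&(abs(c[:,1]-y)<2.5)).sum() for y in range(60,-61,-5)] for x in range(-35,-90,-5)])
    print(b,"cols y=60..-60, rows x=-35..-85"); print(im)
    for sg,n in [(1,"L"),(-1,"R")]:
        k=m&(sg*c[:,1]>0)
        if k.sum(): print(b+n,k.sum(),c[k].mean(0).round(1))
E
python3 posts.py; python3 s.py
```

```text
1 cols y=60..-60, rows x=-35..-85
[[ 0  0  0  0  0  0  0  0  0  0  0  0  0  0  0  0  0  0  0  0  0  0  0  0
   0]
 [ 0  0  0  0  0  0  0  0  0  0  0  0  0  0  0  0  0  0  0  0  0  0  0  0
   0]
 [ 0  0  0  0  0  0  0  0  0  0  0  0  0  0  0  0  0  0  0  0  0  0  0  0
   0]
 [ 0  0  0  0  0  0  0  0  0  0  0  0  0  0  0  5  3  0  0  0  0  0  0  0
   0]
 [ 0  0  0  0  0  0  0  0  0  0  0  0  0  0  0 28 30  1  0  0  0  0  0  0
   0]
 [ 0  0  0  0  0  0  0  4  0  0  0  0  0  0  0 20 19  0  0  0  0  0  0  0
   0]
 [ 0  0  0  0  0  0 15 27 12  0  0  0  0  0  0  0  0  0  0  0  0  0  0  0
   0]
 [ 0  0  0  0  0  0  8 30  9  0  0  0  0  0  0  0  0  0  0  0  0  0  0  0
   0]
 [ 0  0  0  0  0  0  0  0  0  0  0  0  0  0  0  0  0  0  0  0  0  0  0  0
   0]
 [ 0  0  0  0  0  0  0  0  0  0  0  0  0  0  0  0  0  0  0  0  0  0  0  0
   0]
 [ 0  0  0  0  0  0  0  0  0  0  0  0  0  0  0  0  0  0  0  0  0  0  0  0
   0]]
1L 105 [-66.8  25.1]
1R 106 [-56.2 -17.7]
2 cols y=60..-60, rows x=-35..-85
[[ 0  0  0  0  0  0  0  0  0  0  0  0  0  0  0  0  0  0  0  0  0  0  0  0
   0]
 [ 0  0  0  0  0  0  0  0  0 
[... 257 characters left out ...]
  8  0  0  0  0  0  0  0  0
   0]
 [ 0  0  0  0  0  0  0  0  1  0  0  0  0  0  0  0  0  0  0  0  0  0  0  0
   0]
 [ 0  0  0  0  0  0  0  0  0  0  0  0  0  0  0  0  0  0  0  0  0  0  0  0
   0]
 [ 0  0  0  0  0  0  0  0  0  0  0  0  0  0  0  0  0  0  0  0  0  0  0  0
   0]
 [ 0  0  0  0  0  0  0  0  0  0  0  0  0  0  0  0  0  0  0  0  0  0  0  0
   0]
 [ 0  0  0  0  0  0  0  0  0  0  0  0  0  0  0  0  0  0  0  0  0  0  0  0
   0]
 [ 0  0  0  0  0  0  0  0  0  0  0  0  0  0  0  0  0  0  0  0  0  0  0  0
   0]]
2L 81 [-53.1  18.1]
2R 82 [-49.2 -14.5]
7.95 [0.542  0.115  0.1564] ang tool x 177.57 zdown [ 0.004  0.002 -1.   ] F [ 0.3 -0.2 -0.2] 0.5 0.0 [-0.55  0.38  0.28  1.94 -0.14  0.83  1.34]
```

send_rows(deltas="-0.032 -0.013 0 0; -0.032 -0.013 0.04 0; -0.032 -0.013 0.08 0; -0.032 -0.013 0.122 0; -0.032 -0.013 0.122 0", claw=0)

```text
t: 8.45
eef_pos: [0.5678, 0.0993, 0.0267]
tool_rot: [-0.005, 0.021, 1.0, -0.002]
contact_force: [-1.2, 0.5, 0.5]
gripper_width: -0.003
grasp_force: 0.0
```

send_rows(deltas="0 0 0 0; 0.007 0 0 0; 0.014 0 0 0; 0.019 -0.001 0 0; 0.024 -0.003 0 0")

```text
t: 8.95
eef_pos: [0.5519, 0.0992, 0.0357]
tool_rot: [0.005, 0.021, 1.0, 0.001]
contact_force: [10.8, -2.7, -5.8]
gripper_width: 0.003
grasp_force: 5.3
```

send_rows(deltas="0.008 -0.005 0 0; 0.014 -0.013 0 0; 0.017 -0.020 0 0; 0.017 -0.020 0 0; 0.017 -0.020 0 0")

```text
t: 9.45
eef_pos: [0.5335, 0.0823, 0.036]
tool_rot: [0.004, 0.02, 1.0, 0.002]
contact_force: [2.5, 5.3, 3.0]
gripper_width: -0.002
grasp_force: 2.9
```

send_rows(deltas="0 0 -0.04 0; 0 0 -0.04 0; -0.033 0.048 -0.04 0; -0.033 0.048 -0.04 0; -0.033 0.048 0 0")

```text
t: 9.95
eef_pos: [0.5708, 0.13, 0.0379]
tool_rot: [0.006, 0.019, 1.0, 0.003]
contact_force: [-0.2, -0.2, -0.6]
gripper_width: 0.002
grasp_force: 0.0
```

send_rows(deltas="0 0 0 0; 0.006 0.001 0 0; 0.011 0.002 0 0; 0.016 0.004 0 0; 0.024 0.009 0 0")

```text
t: 10.45
eef_pos: [0.5474, 0.1358, 0.0354]
tool_rot: [0.007, 0.022, 1.0, 0.001]
contact_force: [16.6, 0.2, -6.0]
gripper_width: -0.0
grasp_force: 7.3
```

send_rows(deltas="0.003 0.004 0 0; 0.006 0.008 0 0; 0.009 0.015 0 0; 0.009 0.015 0 0; 0.009 0.015 0 0")

```text
t: 10.95
eef_pos: [0.5349, 0.1486, 0.0346]
tool_rot: [0.002, 0.023, 1.0, -0.001]
contact_force: [3.3, -6.0, 1.7]
gripper_width: 0.002
grasp_force: 3.0
```

send_rows(deltas="0 -0.01 -0.04 0; 0 -0.02 -0.08 0; 0 -0.08 -0.12 0; 0 -0.08 -0.12 0")

```text
t: 11.35
eef_pos: [0.5306, 0.0678, 0.1566]
tool_rot: [0.003, 0.023, 1.0, 0.0]
contact_force: [-0.2, -0.6, 0.3]
gripper_width: -0.002
grasp_force: 0.0
```

```bash
python3 posts.py | grep -v '\[ *\[\|^ \[\|^  ' ; python3 s.py
```

```text
1 cols y=60..-60, rows x=-35..-85
1L 96 [-75.   50.3]
1R 102 [-74.9 -51.2]
2 cols y=60..-60, rows x=-35..-85
2L 91 [-53.1  18. ]
2R 88 [-49.5 -15.1]
11.4 [0.5309 0.0652 0.1572] ang tool x 177.18 zdown [ 0.006  0.    -1.   ] F [ 0.3 -2.9  0.2] 0.0 0.0 [-0.5   0.35  0.32  1.99 -0.15  0.81  1.42]
```

send_rows(deltas="-0.02 -0.045 0 0; -0.043 -0.087 0 0; -0.043 -0.087 0.04 0; -0.043 -0.087 0.08 0; -0.043 -0.087 0.122 0")

```text
t: 11.9
eef_pos: [0.5691, -0.0176, 0.0299]
tool_rot: [0.001, 0.022, 1.0, 0.0]
contact_force: [0.4, 0.6, -0.1]
gripper_width: 0.001
grasp_force: 0.0
```

send_rows(deltas="0 0 0 0; 0 0 0 0; 0.008 0 0 0; 0.016 0.0 0 0; 0.021 0.001 0 0")

```text
t: 12.4
eef_pos: [0.5531, -0.0137, 0.034]
tool_rot: [0.006, 0.021, 1.0, 0.001]
contact_force: [12.4, 5.6, -6.4]
gripper_width: 0.003
grasp_force: 6.3
```

send_rows(deltas="0.005 0.002 0 0; 0.013 0.007 0 0; 0.019 0.015 0 0; 0.022 0.022 0 0; 0.022 0.022 0 0")

```text
t: 12.9
eef_pos: [0.5413, 0.0054, 0.0364]
tool_rot: [0.015, 0.022, 1.0, -0.001]
contact_force: [27.6, -6.9, -11.9]
gripper_width: 0.002
grasp_force: 20.5
```

send_rows(deltas="0 0 -0.04 0; 0 0 -0.04 0; -0.043 -0.049 -0.04 0; -0.043 -0.049 -0.04 0; -0.043 -0.049 0 0")

```text
t: 13.4
eef_pos: [0.5736, -0.0468, 0.0358]
tool_rot: [0.007, 0.023, 1.0, -0.0]
contact_force: [0.9, 0.3, -0.5]
gripper_width: -0.002
grasp_force: 0.0
```

send_rows(deltas="0 0 0 0; 0 0 0 0; 0.008 0 0 0; 0.016 0.0 0 0; 0.021 -0.001 0 0")

```text
t: 13.9
eef_pos: [0.5495, -0.0446, 0.0327]
tool_rot: [0.004, 0.021, 1.0, -0.001]
contact_force: [9.7, -4.2, -3.8]
gripper_width: -0.001
grasp_force: 4.7
```

send_rows(deltas="0.005 -0.002 0 0; 0.013 -0.007 0 0; 0.019 -0.015 0 0; 0.022 -0.022 0 0; 0.022 -0.022 0 0")

```text
t: 14.4
eef_pos: [0.5239, -0.0639, 0.0321]
tool_rot: [0.001, 0.021, 1.0, 0.001]
contact_force: [0.7, 1.1, 1.1]
gripper_width: 0.002
grasp_force: 0.7
```

send_rows(deltas="0 0.01 -0.04 0; 0 0.02 -0.08 0; 0 0.03 -0.12 0; 0 0.03 -0.12 0")

```text
t: 14.8
eef_pos: [0.5277, -0.0333, 0.1558]
tool_rot: [0.004, 0.02, 1.0, 0.001]
contact_force: [0.7, -0.5, -0.6]
gripper_width: 0.002
grasp_force: 0.0
```

```bash
python3 posts.py | grep -v '\[ *\[\|^ \[\|^  ' ; python3 s.py
```

```text
1 cols y=60..-60, rows x=-35..-85
1L 72 [-75.   49.9]
1R 96 [-75.1 -52.6]
2 cols y=60..-60, rows x=-35..-85
2L 114 [-75.1  50.8]
2R 99 [-75.3 -47.7]
14.85 [ 0.5262 -0.0338  0.1534] ang tool x 177.66 zdown [ 0.005  0.001 -1.   ] F [-0.6  0.  -0.4] 0.0 0.0 [-0.34  0.35  0.35  2.01 -0.17  0.8   1.64]
```

send_rows(deltas="0.002 -0.04 -0.03 0; 0.004 -0.08 -0.06 0; 0.006 -0.12 -0.1 0; 0.008 -0.16 -0.12 0; 0.01 -0.2 -0.12 0", claw=1)

```text
t: 15.35
eef_pos: [0.5067, -0.2366, 0.2731]
tool_rot: [0.002, 0.021, 1.0, -0.0]
contact_force: [0.2, -0.6, 0.0]
gripper_width: 0.849
grasp_force: 0.0
```

send_rows(deltas="0 -0.037 0 0; 0 -0.037 0 0; 0 -0.037 0 0")

```text
t: 15.65
eef_pos: [0.5036, -0.2717, 0.2692]
tool_rot: [-0.001, 0.023, 1.0, 0.0]
contact_force: [-0.5, 0.2, -0.5]
gripper_width: 0.999
grasp_force: 0.0
```

```bash
cat > bd.py <<'E'
from h import *
import sys
def fit(p,n):
    ms=bot.masks_of(p,n+"_mid")
    a=bot.landmark_of(p,n+"_mid"); b=bot.landmark_of(p,n+"_front")
    print(n,[np.round(r["xyz"],3).tolist()+[round(r["confidence"],2)] for r in a[:2]+b[:2]])
    for m in ms[:2]:
        P,uv=cloud(p,m["mask"]); 
        pl=P[(P[:,2]>-.006)&(P[:,2]<.012)]; bar=P[(P[:,2]>.03)&(P[:,2]<.045)]
        out=[]
        for q in (pl,bar):
            if len(q)>15:
                c,wh,an=cv2.minAreaRect((q[:,:2]*1000).astype(np.float32)); out.append((np.round(c,1).tolist(),np.round(wh,1).tolist(),round(an,1),len(q),np.median(q[:,2]).round(3)))
        if len(bar)>15:
            c0=bar[:,:2].mean(0); w,V=np.linalg.eigh(np.cov((bar[:,:2]-c0).T)); out.append(("baraxis",round(float(np.degrees(np.arctan2(V[1,1],V[0,1])))%180,1)))
        print("  conf",round(m["confidence"],2),out)
if __name__=="__main__":
    p=cam("wrist"); save(p,sys.argv[1]); 
    for n in sys.argv[2:]: fit(p,n)
E
python3 bd.py w4.png board1 board2; python3 s.py
```

```text
board1 [[0.452, -0.224, 0.014, 0.74], [0.49, -0.208, 0.0, 0.93], [0.529, -0.083, 0.026, 0.72]]
  conf 0.72 [([453.9, -224.5], [81.8, 70.3], 20.5, 2604, np.float64(0.003)), ([453.4, -224.6], [44.1, 12.8], 20.2, 357, np.float64(0.037)), ('baraxis', 20.2)]
board2 [[0.439, -0.354, 0.018, 0.61], [0.476, -0.348, 0.002, 0.8], [0.599, -0.268, 0.162, 0.72]]
  conf 0.71 [([437.6, -349.1], [82.5, 73.5], 1.2, 2574, np.float64(0.003)), ([438.1, -348.5], [43.8, 12.9], 1.8, 348, np.float64(0.037)), ('baraxis', 2.2)]
16.0 [ 0.5054 -0.2701  0.2704] ang tool x 177.67 zdown [-0.  0. -1.] F [-0.6  0.2  0.1] 1.0 0.0 [-0.01  0.3   0.49  1.79 -0.16  1.09  2.06]
```

View pics/w4.png

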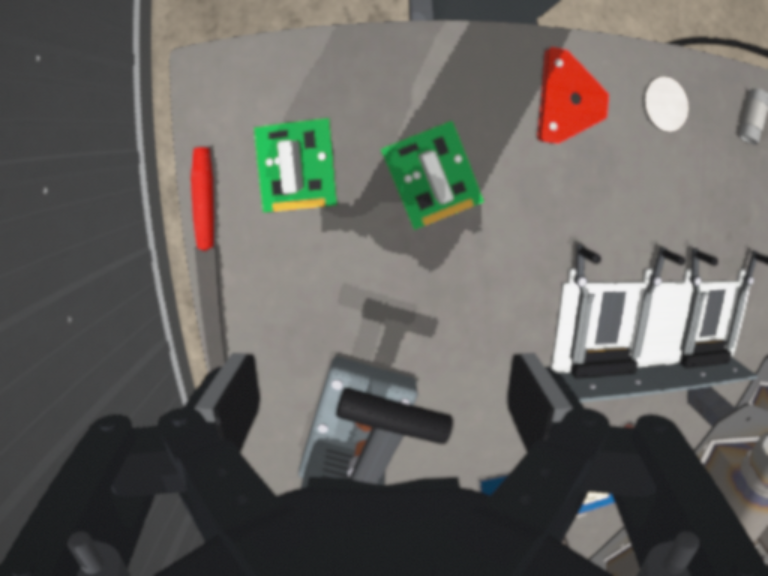

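Board1 is at px (433,175) with its contacts toward +x at yaw 20°, and board2 is at (293,167) with yaw 2°. The depth fits agree with the plate size.

send_rows(deltas="0.03 0.022 0.03 -8; 0.0535 0.0434 0.06 -16; 0.0535 0.0434 0.1 -22.6; 0.0535 0.0434 0.14 -22.6; 0.0535 0.0434 0.18 -22.6")

```text
t: 16.5
eef_pos: [0.454, -0.2249, 0.0897]
tool_rot: [0.001, -0.176, 0.984, -0.0]
contact_force: [0.3, -0.5, -0.1]
gripper_width: 0.995
grasp_force: 0.0
```

send_rows(deltas="0 0 0 0; 0 0 0 0")

```text
t: 16.7
eef_pos: [0.4536, -0.2255, 0.0909]
tool_rot: [-0.0, -0.175, 0.985, 0.0]
contact_force: [-0.6, 0.2, -0.3]
gripper_width: 0.998
grasp_force: 0.0
```

```bash
python3 bd.py w5.png board1; python3 s.py
```

```text
board1 [[0.453, -0.224, 0.017, 0.69], [0.489, -0.208, 0.0, 0.81]]
  conf 0.88 [([453.8, -224.7], [80.5, 70.2], 20.0, 7242, np.float64(0.003)), ([453.2, -224.6], [43.1, 12.0], 20.3, 1039, np.float64(0.037)), ('baraxis', 20.3)]
  conf 0.7 [([585.5, 289.6], [47.7, 17.8], 74.6, 74, np.float64(0.003)), ([592.7, 276.7], [30.7, 6.4], 62.7, 21, np.float64(0.034)), ('baraxis', 61.7)]
16.9 [ 0.4551 -0.226   0.0926] ang tool x -159.82 zdown [ 0.004 -0.001 -1.   ] F [-0.2 -0.5 -0.6] 1.0 0.0 [ 0.06  0.42  0.34  2.1  -0.23  0.65  2.48]
```

send_rows(deltas="0 0.001 0.04 0; 0 0.001 0.073 0; 0 0.001 0.073 0; 0 0.001 0.073 0; 0 0.001 0.073 0")

```text
t: 17.4
eef_pos: [0.4546, -0.2253, 0.0195]
tool_rot: [0.001, -0.175, 0.985, -0.001]
contact_force: [-0.3, -0.4, 0.3]
gripper_width: 1.002
grasp_force: 0.0
```

send_rows(deltas="0 0 0 0; 0 0 0 0; 0 0 0 0; 0 0 0 0; 0 0 0 0", claw=0, force=70)

```text
t: 17.9
eef_pos: [0.4533, -0.2246, 0.0176]
tool_rot: [0.0, -0.175, 0.985, -0.0]
contact_force: [3.1, -3.6, -1.0]
gripper_width: 0.141
grasp_force: 0.4
```

send_rows(deltas="0 0 0 0; 0 0 0 0; 0 0 0 0; 0 0 0 0; 0 0 0 0")

```text
t: 18.4
eef_pos: [0.4534, -0.2246, 0.0178]
tool_rot: [0.0, -0.175, 0.985, 0.0]
contact_force: [-1.4, 0.5, 5.5]
gripper_width: 0.13
grasp_force: 68.9
```

```bash
python3 s.py
```

```text
18.4 [ 0.4534 -0.2246  0.0178] ang tool x -159.83 zdown [ 0.  0. -1.] F [-1.4  0.5  5.5] 0.13 68.9 [ 0.12  0.56  0.27  2.12 -0.3   0.5   2.54]
```

send_rows(deltas="0 0 -0.02 0; 0 0 -0.05 0; 0 0 -0.08 0; -0.02 0.04 -0.08 8; -0.04 0.08 -0.08 16")

```text
t: 18.9
eef_pos: [0.4636, -0.1361, 0.0984]
tool_rot: [0.001, -0.032, 1.0, -0.0]
contact_force: [0.7, 1.4, -2.5]
gripper_width: 0.127
grasp_force: 68.3
```

```bash
python3 s.py
```

```text
18.9 [ 0.4636 -0.1361  0.0984] ang tool x -176.39 zdown [ 0.002 -0.    -1.   ] F [ 0.7  1.4 -2.5] 0.13 68.3 [-0.19  0.39  0.42  2.15 -0.26  0.65  2.04]
```

send_rows(deltas="-0.01 0.04 0 6; -0.02 0.08 0 6; -0.02 0.103 0 6; -0.02 0.103 0 6; -0.02 0.103 0 6")

```text
t: 19.4
eef_pos: [0.4752, -0.0314, 0.0973]
tool_rot: [-0.0, 0.015, 1.0, -0.0]
contact_force: [0.4, -0.8, -1.0]
gripper_width: 0.13
grasp_force: 68.4
```

send_rows(deltas="0 0 0 0; 0 0 0.0 0")

```text
t: 19.6
eef_pos: [0.4755, -0.033, 0.0975]
tool_rot: [0.0, 0.017, 1.0, -0.0]
contact_force: [0.2, -0.1, -1.6]
gripper_width: 0.128
grasp_force: 68.4
```

```bash
python3 s.py
cat > chk.py <<'E'
from h import *
import sys
# board in hand / cage fit from top-ish view: print board plate rect and cage guide edges
from bd import fit
p=cam("wrist"); save(p,sys.argv[1]); fit(p,sys.argv[2])
lm(p,["bay1_seat","bay2_seat","cage_mid"])
E
python3 chk.py w6.png board1
```

```text
19.6 [ 0.4755 -0.033   0.0975] ang tool x 178.03 zdown [-0. -0. -1.] F [ 0.2 -0.1 -1.6] 0.13 68.4 [-0.42  0.38  0.44  2.16 -0.27  0.64  1.74]
board1 [[0.476, -0.029, 0.098, 0.61], [0.529, 0.017, 0.03, 0.68]]
  conf 0.73 []
  conf 0.21 [([548.1, 70.7], [46.6, 19.5], 37.7, 45, np.float64(0.01)), ([529.3, 62.5], [6.0, 10.2], 35.3, 135, np.float64(0.038)), ('baraxis', 125.1)]
bay1_seat []
bay2_seat [([0.6, -0.042, 0.03], 0.68)]
cage_mid []
```

View pics/w6.png

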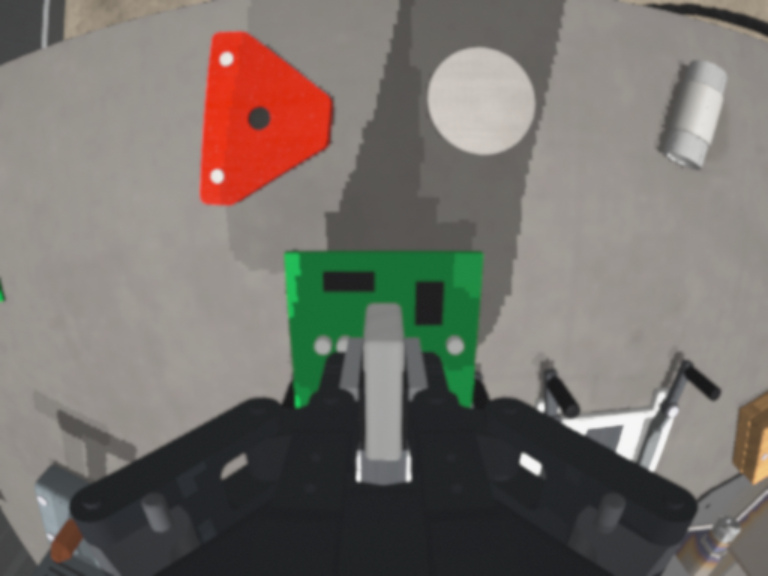

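send_rows(deltas="0 0.001 0.035 0.4; 0 0.001 0.07 0.4; 0 0.001 0.07 0.4; -0.015 0.001 0.07 0.4; -0.03 0.001 0.07 0.4")

```text
t: 20.45
eef_pos: [0.5061, -0.0318, 0.0286]
tool_rot: [-0.0, 0.02, 1.0, -0.0]
contact_force: [-0.1, -0.2, -1.7]
gripper_width: 0.126
grasp_force: 68.4
```

send_rows(deltas="-0.01 0 0 0; -0.02 0 0 0; -0.03 0 0 0; -0.035 0 0 0; -0.035 0 0 0")

```text
t: 20.95
eef_pos: [0.5415, -0.0331, 0.0277]
tool_rot: [0.001, 0.02, 1.0, -0.0]
contact_force: [-0.1, -1.6, -1.9]
gripper_width: 0.129
grasp_force: 68.6
```

```bash
python3 s.py
```

```text
20.95 [ 0.5415 -0.0331  0.0277] ang tool x 177.76 zdown [ 0.001 -0.    -1.   ] F [-0.1 -1.6 -1.9] 0.13 68.6 [-0.33  0.59  0.36  2.04 -0.36  0.57  1.81]
```

send_rows(deltas="-0.01 -0.001 0 0; -0.02 -0.001 0 0; -0.03 -0.001 0 0; -0.04 -0.001 0 0; -0.045 -0.001 0 0")

```text
t: 21.45
eef_pos: [0.587, -0.0354, 0.0276]
tool_rot: [0.0, 0.019, 1.0, -0.0]
contact_force: [-0.3, -1.0, -1.3]
gripper_width: 0.126
grasp_force: 68.5
```

send_rows(deltas="-0.006 0 0 0; -0.012 0 0 0; -0.018 0 0 0; -0.018 0 0 0; -0.018 0 0 0")

```text
t: 21.95
eef_pos: [0.6028, -0.0362, 0.0272]
tool_rot: [-0.001, 0.019, 1.0, 0.0]
contact_force: [-2.4, 0.2, -2.0]
gripper_width: 0.129
grasp_force: 68.6
```

```bash
python3 s.py
```

```text
21.95 [ 0.6028 -0.0362  0.0272] ang tool x 177.77 zdown [-0.001  0.    -1.   ] F [-2.4  0.2 -2. ] 0.13 68.6 [-0.31  0.66  0.36  1.89 -0.36  0.65  1.81]
```

send_rows(deltas="-0.001 0 0.001 0; -0.001 0 0.001 0; -0.001 0 0.001 0; -0.001 0 0.001 0; -0.001 0 0.001 0", claw=0.45)

```text
t: 22.45
eef_pos: [0.6048, -0.0363, 0.0267]
tool_rot: [0.0, 0.019, 1.0, 0.0]
contact_force: [-0.1, -0.4, -0.1]
gripper_width: 0.449
grasp_force: 0.0
```

send_rows(deltas="0 0 -0.03 0; 0 0 -0.06 0; 0.03 0.03 -0.065 0; 0.07 0.068 -0.065 0; 0.07 0.068 -0.065 0")

```text
t: 22.95
eef_pos: [0.533, 0.0393, 0.091]
tool_rot: [-0.002, 0.016, 1.0, 0.001]
contact_force: [1.1, 0.1, -0.1]
gripper_width: 0.448
grasp_force: 0.0
```

send_rows(deltas="0 0 0 0; 0 0 0.03 0; 0 0 0.059 0; 0 0 0.059 0; 0 0 0.059 0", claw=0)

```text
t: 23.45
eef_pos: [0.5376, 0.0341, 0.0321]
tool_rot: [-0.001, 0.02, 1.0, -0.0]
contact_force: [0.1, 4.0, -1.3]
gripper_width: -0.002
grasp_force: 1.6
```

```bash
python3 s.py; python3 bd.py w7.png board1; cp posts.py posts2.py; python3 posts.py | grep -v '\[ *\[\|^ \[\|^  '
```

```text
23.45 [0.5376 0.0341 0.0321] ang tool x 177.73 zdown [-0.001  0.    -1.   ] F [ 0.1  4.  -1.3] -0.0 1.6 [-0.46  0.58  0.36  2.05 -0.36  0.58  1.68]
board1 [[0.59, -0.033, 0.024, 0.61], [0.529, -0.083, 0.029, 0.61]]
  conf 0.36 [([575.8, -36.8], [73.7, 47.6], 86.5, 2234, np.float64(0.011))]
1 cols y=60..-60, rows x=-35..-85
1L 197 [-75.   49.6]
1R 368 [-75.5 -52. ]
2 cols y=60..-60, rows x=-35..-85
2L 537 [-75.4  53.2]
2R 232 [-75.8 -46.4]
```

send_rows(deltas="0.006 -0.008 0 0; 0.009 -0.0175 0 0; 0.009 -0.027 0 0; 0.006 -0.037 0 0; 0.001 -0.045 0 0")

```text
t: 24.2
eef_pos: [0.535, -0.0077, 0.0332]
tool_rot: [0.0, 0.018, 1.0, 0.002]
contact_force: [-0.6, 11.7, -2.2]
gripper_width: 0.001
grasp_force: 4.8
```

send_rows(deltas="-0.004 -0.0045 0 0; -0.009 -0.008 0 0; -0.011 -0.008 0 0; -0.011 -0.008 0 0; -0.011 -0.008 0 0")

```text
t: 24.7
eef_pos: [0.5426, -0.0197, 0.0324]
tool_rot: [-0.002, 0.02, 1.0, -0.0]
contact_force: [-5.1, 1.7, 0.5]
gripper_width: 0.001
grasp_force: 2.5
```

```bash
python3 s.py; python3 b.py w8.png
python3 - <<'E'
import cv2;a=cv2.imread('pics/w8.png');cv2.imwrite('pics/w8c.png',cv2.resize(a[180:500,180:580],None,fx=2,fy=1.8))
E
```

```text
24.7 [ 0.5426 -0.0197  0.0324] ang tool x 177.75 zdown [-0.004 -0.    -1.   ] F [-5.1  1.7  0.5] 0.0 2.5 [-0.36  0.58  0.36  2.03 -0.36  0.59  1.78]
cam [ 0.469 -0.017  0.166] [-0.28  0.01  0.96]
```

View pics/w8c.png

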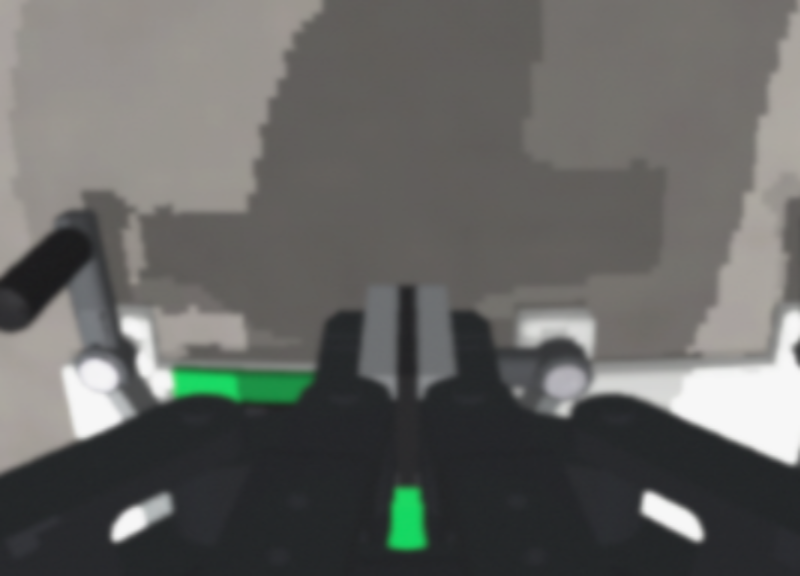

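send_rows(deltas="0.015 0 0 0; 0.015 0 -0.04 0; 0.015 -0.03 -0.06 0; 0.011 -0.07 -0.06 0; 0.007 -0.085 -0.06 0")

```text
t: 25.25
eef_pos: [0.5349, -0.109, 0.0944]
tool_rot: [0.002, 0.022, 1.0, -0.001]
contact_force: [-1.1, -0.5, 0.2]
gripper_width: 0.003
grasp_force: 0.0
```

send_rows(deltas="0 0 0 0; 0 0 0.03 0; 0 0 0.061 0; 0 0 0.061 0; 0 0 0.061 0")

```text
t: 25.75
eef_pos: [0.5344, -0.103, 0.0315]
tool_rot: [-0.001, 0.019, 1.0, 0.0]
contact_force: [0.5, -0.2, 0.4]
gripper_width: 0.003
grasp_force: 0.0
```

send_rows(deltas="0.006 0.008 0 0; 0.009 0.0175 0 0; 0.009 0.027 0 0; 0.006 0.037 0 0; 0.001 0.045 0 0")

```text
t: 26.25
eef_pos: [0.5401, -0.0692, 0.0343]
tool_rot: [0.007, 0.024, 1.0, -0.007]
contact_force: [8.0, -40.1, -13.3]
gripper_width: -0.003
grasp_force: 19.5
```

send_rows(deltas="-0.004 0.0045 0 0; -0.009 0.008 0 0; -0.011 0.008 0 0; -0.011 0.008 0 0; -0.011 0.008 0 0")

```text
t: 26.75
eef_pos: [0.547, -0.0671, 0.034]
tool_rot: [0.003, 0.026, 1.0, -0.008]
contact_force: [-1.6, -38.9, -1.5]
gripper_width: -0.001
grasp_force: 18.2
```

```bash
python3 s.py
```

```text
26.75 [ 0.547  -0.0671  0.034 ] ang tool x 176.98 zdown [ 0.006 -0.017 -1.   ] F [ -1.6 -38.9  -1.5] -0.0 18.2 [-0.3   0.59  0.39  2.03 -0.36  0.58  1.85]
```

send_rows(deltas="0.005 -0.02 0 0; 0.01 -0.03 0 0; 0.012 -0.035 0 0; 0.012 -0.035 -0.04 0; 0.012 -0.035 -0.1 0")

```text
t: 27.25
eef_pos: [0.532, -0.0837, 0.1212]
tool_rot: [-0.002, 0.018, 1.0, 0.0]
contact_force: [1.2, 1.1, 0.3]
gripper_width: -0.002
grasp_force: 0.0
```

send_rows(deltas="0 0 0 0; 0 0 0.0 0")

```text
t: 27.45
eef_pos: [0.5348, -0.0836, 0.1232]
tool_rot: [0.002, 0.018, 1.0, 0.001]
contact_force: [-1.0, 0.8, -1.5]
gripper_width: 0.001
grasp_force: 0.0
```

```bash
python3 s.py; python3 bd.py w9.png board1;  python3 posts.py | grep -v '\[ *\[\|^ \[\|^  '
python3 - <<'E'
import cv2;a=cv2.imread('pics/w9.png');cv2.imwrite('pics/w9c.png',a[200:560,150:650])
E
```

```text
27.45 [ 0.5348 -0.0836  0.1232] ang tool x 177.93 zdown [ 0.004  0.002 -1.   ] F [-1.   0.8 -1.5] 0.0 0.0 [-0.32  0.43  0.46  2.01 -0.28  0.76  1.84]
board1 [[0.599, -0.037, 0.026, 0.82], [0.64, -0.036, 0.008, 0.67]]
  conf 0.86 [([592.2, -36.1], [68.1, 64.1], 88.5, 1797, np.float64(0.011)), ([594.2, -36.6], [12.8, 32.9], 86.1, 395, np.float64(0.043)), ('baraxis', 165.1)]
  conf 0.55 [([544.6, 190.3], [33.3, 77.6], 9.2, 50, np.float64(0.011)), ([534.5, 163.3], [6.1, 9.9], 71.8, 94, np.float64(0.038)), ('baraxis', 159.7)]
1 cols y=60..-60, rows x=-35..-85
1L 55 [-74.8  48.6]
1R 111 [-75.  -52.8]
2 cols y=60..-60, rows x=-35..-85
2L 130 [-46.5  15.2]
2R 139 [-47.5 -16.4]
```

View pics/w9c.png

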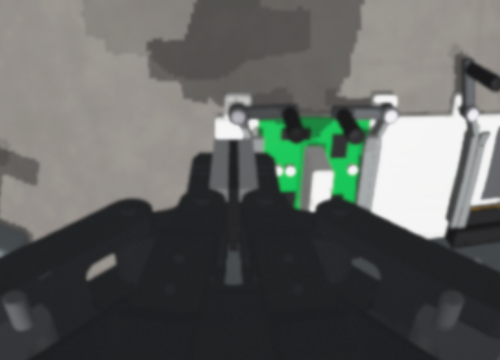

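send_rows(deltas="0.015 0.049 0 0; 0.015 0.049 0.03 0; 0.015 0.049 0.06 0; 0.015 0.049 0.089 0; 0.015 0.049 0.089 0", claw=0.25)

```text
t: 28.2
eef_pos: [0.5172, -0.0358, 0.0289]
tool_rot: [-0.004, 0.019, 1.0, -0.0]
contact_force: [-1.2, 0.2, 0.4]
gripper_width: 0.248
grasp_force: 0.0
```

send_rows(deltas="0 0 0 0; -0.01 0 0 0; -0.018 0 0 0; -0.021 0 0 0; -0.023 0 0 0")

```text
t: 28.7
eef_pos: [0.542, -0.0369, 0.0328]
tool_rot: [-0.002, 0.019, 1.0, 0.0]
contact_force: [-8.6, 0.8, 6.3]
gripper_width: 0.248
grasp_force: 4.5
```

send_rows(deltas="-0.002 0 0 0; -0.002 0 0 0; -0.002 0 0 0")

```text
t: 29.0
eef_pos: [0.5422, -0.0371, 0.0324]
tool_rot: [-0.003, 0.02, 1.0, 0.0]
contact_force: [-9.7, 0.2, 6.2]
gripper_width: 0.249
grasp_force: 4.8
```

```bash
python3 s.py
```

```text
29.0 [ 0.5422 -0.0371  0.0324] ang tool x 177.75 zdown [-0.006  0.001 -1.   ] F [-9.7  0.2  6.2] 0.25 4.8 [-0.33  0.59  0.37  2.03 -0.37  0.59  1.82]
```

send_rows(deltas="-0.003 0 0 0; -0.005 0 0 0; -0.006 0 0 0; -0.006 0 0 0")

```text
t: 29.4
eef_pos: [0.5425, -0.0375, 0.0312]
tool_rot: [-0.009, 0.02, 1.0, 0.001]
contact_force: [-20.6, -0.1, 12.7]
gripper_width: 0.25
grasp_force: 10.9
```

send_rows(deltas="0.02 0 0 0; 0.02 0 -0.04 0; 0.02 0 -0.08 0; 0.02 -0.05 -0.12 0; 0.02 -0.07 -0.14 0")

```text
t: 29.9
eef_pos: [0.5299, -0.1074, 0.1753]
tool_rot: [0.002, 0.019, 1.0, -0.0]
contact_force: [0.5, -0.3, -0.8]
gripper_width: 0.245
grasp_force: 0.0
```

```bash
python3 s.py;  python3 posts.py | grep -v '\[ *\[\|^ \[\|^  '
```

```text
29.9 [ 0.5299 -0.1074  0.1753] ang tool x 177.87 zdown [ 0.003 -0.    -1.   ] F [ 0.5 -0.3 -0.8] 0.25 0.0 [-0.32  0.36  0.51  1.97 -0.23  0.86  1.84]
1 cols y=60..-60, rows x=-35..-85
1L 48 [-74.5  49.7]
1R 75 [-75.2 -52.7]
2 cols y=60..-60, rows x=-35..-85
2L 83 [-46.   15.2]
2R 91 [-46.3 -16.4]
```

send_rows(deltas="0.03 -0.03 -0.02 0; 0.06 -0.06 -0.02 0; 0.083 -0.1 -0.02 -3.8; 0.083 -0.145 -0.02 -3.8; 0.083 -0.19 -0.02 -3.8", claw=1)

```text
t: 30.45
eef_pos: [0.4384, -0.2945, 0.1935]
tool_rot: [0.001, -0.014, 1.0, -0.0]
contact_force: [1.4, -0.4, 1.0]
gripper_width: 1.002
grasp_force: 0.0
```

send_rows(deltas="0 -0.045 0 0; 0 -0.055 0.03 0; 0 -0.055 0.07 0; 0 -0.055 0.09 0; 0 -0.055 0.09 0")

```text
t: 30.95
eef_pos: [0.4387, -0.3471, 0.1002]
tool_rot: [-0.002, -0.014, 1.0, 0.001]
contact_force: [-0.3, 0.4, -0.0]
gripper_width: 1.001
grasp_force: 0.0
```

```bash
python3 s.py;  python3 bd.py w10.png board2
```

```text
30.95 [ 0.4387 -0.3471  0.1002] ang tool x -178.44 zdown [-0.004  0.002 -1.   ] F [-0.3  0.4 -0. ] 1.0 0.0 [ 0.16  0.51  0.52  1.98 -0.36  0.75  2.49]
board2 [[0.442, -0.35, 0.02, 0.65], [0.475, -0.349, -0.0, 0.69]]
```

send_rows(deltas="0 -0.001 0.04 0; 0 -0.001 0.08 0; 0 -0.001 0.0825 0; 0 -0.001 0.0825 0; 0 -0.001 0.0825 0")

```text
t: 31.65
eef_pos: [0.4413, -0.3502, 0.0223]
tool_rot: [0.001, -0.014, 1.0, -0.001]
contact_force: [0.3, -0.9, -0.5]
gripper_width: 1.006
grasp_force: 0.0
```

send_rows(deltas="0 0 0 0; 0 0 0 0; 0 0 0 0; 0 0 0 0; 0 0 0 0", claw=0, force=70)

```text
t: 32.15
eef_pos: [0.44, -0.349, 0.0202]
tool_rot: [0.0, -0.014, 1.0, 0.0]
contact_force: [0.4, 2.2, 1.5]
gripper_width: 0.144
grasp_force: 2.2
```

send_rows(deltas="0 0 0 0; 0 0 0 0; 0 0 0 0; 0 0 0 0; 0 0 0 0")

```text
t: 32.65
eef_pos: [0.4401, -0.3492, 0.0203]
tool_rot: [0.0, -0.014, 1.0, -0.0]
contact_force: [-0.4, 1.7, 5.2]
gripper_width: 0.131
grasp_force: 68.9
```

```bash
python3 s.py
```

```text
32.65 [ 0.4401 -0.3492  0.0203] ang tool x -178.43 zdown [ 0. -0. -1.] F [-0.4  1.7  5.2] 0.13 68.9 [ 0.23  0.64  0.43  2.   -0.46  0.6   2.57]
```

send_rows(deltas="0 0 -0.03 0; 0 0 -0.06 0; -0.002 0.02 -0.08 0; -0.006 0.06 -0.08 0; -0.01 0.1 -0.08 0")

```text
t: 33.15
eef_pos: [0.4473, -0.2483, 0.1004]
tool_rot: [0.001, -0.013, 1.0, -0.0]
contact_force: [1.0, 1.1, -1.3]
gripper_width: 0.124
grasp_force: 68.4
```

send_rows(deltas="-0.005 0.04 0 0; -0.01 0.08 0 0; -0.015 0.12 0 0; -0.02 0.16 0 0; -0.025 0.2 0 0")

```text
t: 33.65
eef_pos: [0.4663, -0.0465, 0.0998]
tool_rot: [-0.0, -0.014, 1.0, -0.0]
contact_force: [2.1, -0.5, -0.8]
gripper_width: 0.127
grasp_force: 68.4
```

send_rows(deltas="-0.005 0.04 0 2; -0.01 0.08 0 3.9; -0.015 0.12 0 3.9; -0.02 0.15 0 3.9; -0.021 0.166 0 3.9")

```text
t: 34.15
eef_pos: [0.4831, 0.1215, 0.0997]
tool_rot: [-0.0, 0.018, 1.0, 0.0]
contact_force: [0.5, -0.4, -0.9]
gripper_width: 0.128
grasp_force: 68.5
```

send_rows(deltas="0 0 0 0; 0 0 0 0")

```text
t: 34.35
eef_pos: [0.4827, 0.1171, 0.0998]
tool_rot: [-0.0, 0.021, 1.0, -0.0]
contact_force: [0.6, -0.5, -1.7]
gripper_width: 0.125
grasp_force: 68.5
```

```bash
python3 s.py;  python3 chk.py w11.png board2
```

```text
34.35 [0.4827 0.1171 0.0998] ang tool x 177.63 zdown [-0.001 -0.001 -1.   ] F [ 0.6 -0.5 -1.7] 0.13 68.5 [-0.8   0.42  0.53  2.12 -0.34  0.68  1.5 ]
board2 []
  conf 0.56 [([493.8, 117.3], [111.0, 73.8], 85.2, 34, np.float64(-0.001))]
  conf 0.48 [([554.4, -4.5], [37.8, 3.1], 89.0, 52, np.float64(0.011)), ([554.7, -16.4], [8.3, 4.1], 48.0, 104, np.float64(0.038)), ('baraxis', 44.5)]
bay1_seat [([0.609, 0.115, 0.024], 0.72)]
bay2_seat []
cage_mid []
```

View pics/w11.png

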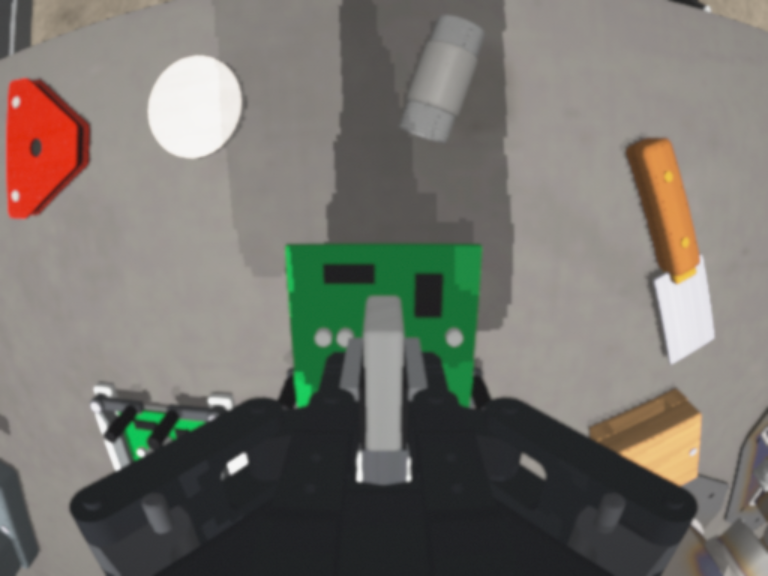

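send_rows(deltas="0 0 0.035 0; 0 0 0.07 0; 0 0 0.07 0; -0.015 0 0.07 0; -0.03 0 0.07 0")

```text
t: 35.2
eef_pos: [0.5137, 0.1168, 0.0312]
tool_rot: [0.0, 0.02, 1.0, 0.0]
contact_force: [-0.5, 0.6, -0.7]
gripper_width: 0.127
grasp_force: 68.4
```

send_rows(deltas="-0.01 0 0 0; -0.02 0 0 0; -0.03 0 0 0; -0.035 0 0 0; -0.035 0 0 0")

```text
t: 35.7
eef_pos: [0.5488, 0.1157, 0.0302]
tool_rot: [0.0, 0.02, 1.0, 0.0]
contact_force: [-0.4, -0.3, -0.9]
gripper_width: 0.127
grasp_force: 68.4
```

```bash
python3 s.py
```

```text
35.7 [0.5488 0.1157 0.0302] ang tool x 177.67 zdown [ 0.001  0.    -1.   ] F [-0.4 -0.3 -0.9] 0.13 68.4 [-0.65  0.62  0.44  2.   -0.44  0.61  1.61]
```

send_rows(deltas="-0.01 0 0 0; -0.02 0 0 0; -0.03 0 0 0; -0.04 0 0 0; -0.045 0 0 0")

```text
t: 36.2
eef_pos: [0.5945, 0.1137, 0.0301]
tool_rot: [0.0, 0.02, 1.0, -0.0]
contact_force: [0.3, -0.1, -1.3]
gripper_width: 0.129
grasp_force: 68.4
```

send_rows(deltas="-0.006 0 0 0; -0.012 0 0 0; -0.018 0 0 0; -0.018 0 0 0; -0.018 0 0 0")

```text
t: 36.7
eef_pos: [0.6103, 0.1131, 0.0297]
tool_rot: [-0.001, 0.02, 1.0, -0.0]
contact_force: [-2.3, -0.1, -0.1]
gripper_width: 0.123
grasp_force: 68.5
```

```bash
python3 s.py
```

```text
36.7 [0.6103 0.1131 0.0297] ang tool x 177.68 zdown [-0.001 -0.    -1.   ] F [-2.3 -0.1 -0.1] 0.12 68.5 [-0.6   0.69  0.44  1.85 -0.44  0.69  1.62]
```

send_rows(deltas="-0.001 0 0.001 0; -0.001 0 0.001 0; -0.001 0 0.001 0; -0.001 0 0.001 0; -0.001 0 0.001 0", claw=0.45)

```text
t: 37.2
eef_pos: [0.6123, 0.1132, 0.0292]
tool_rot: [0.0, 0.02, 1.0, 0.0]
contact_force: [-0.4, 0.5, 0.1]
gripper_width: 0.449
grasp_force: 0.0
```

send_rows(deltas="0 0 -0.03 0; 0 0 -0.06 0; 0.03 0.03 -0.065 0; 0.071 0.069 -0.065 0; 0.071 0.069 -0.065 0")

```text
t: 37.7
eef_pos: [0.5396, 0.1908, 0.0936]
tool_rot: [-0.002, 0.016, 1.0, 0.001]
contact_force: [0.3, -0.1, -0.3]
gripper_width: 0.449
grasp_force: 0.0
```

send_rows(deltas="0 0 0 0; 0 0 0.03 0; 0 0 0.06 0; 0 0 0.06 0; 0 0 0.06 0", claw=0)

```text
t: 38.2
eef_pos: [0.5444, 0.1839, 0.034]
tool_rot: [-0.0, 0.021, 1.0, -0.0]
contact_force: [0.4, 0.2, -1.5]
gripper_width: 0.004
grasp_force: 0.5
```

```bash
python3 s.py;  python3 posts.py | grep -v '\[ *\[\|^ \[\|^  '
```

```text
38.2 [0.5444 0.1839 0.034 ] ang tool x 177.6 zdown [-0.001 -0.001 -1.   ] F [ 0.4  0.2 -1.5] 0.0 0.5 [-0.77  0.63  0.45  1.97 -0.44  0.64  1.49]
1 cols y=60..-60, rows x=-35..-85
1L 532 [-75.   53.2]
1R 222 [-75.  -49.7]
2 cols y=60..-60, rows x=-35..-85
```

send_rows(deltas="0.007 -0.008 0 0; 0.01 -0.0175 0 0; 0.01 -0.027 0 0; 0.007 -0.037 0 0; 0.002 -0.045 0 0")

```text
t: 38.75
eef_pos: [0.5413, 0.1433, 0.0358]
tool_rot: [0.001, 0.019, 1.0, 0.003]
contact_force: [2.2, 17.3, -4.1]
gripper_width: -0.002
grasp_force: 7.5
```

send_rows(deltas="-0.004 -0.0045 0 0; -0.009 -0.008 0 0; -0.011 -0.008 0 0; -0.011 -0.008 0 0; -0.011 -0.008 0 0")

```text
t: 39.25
eef_pos: [0.5489, 0.1314, 0.0348]
tool_rot: [-0.002, 0.02, 1.0, 0.0]
contact_force: [-4.3, 2.1, 0.5]
gripper_width: -0.003
grasp_force: 2.5
```

send_rows(deltas="0.015 0 0 0; 0.015 0 -0.04 0; 0.015 -0.03 -0.06 0; 0.013 -0.07 -0.06 0; 0.011 -0.085 -0.06 0")

```text
t: 39.75
eef_pos: [0.5366, 0.042, 0.0964]
tool_rot: [0.002, 0.023, 1.0, -0.0]
contact_force: [-0.3, 0.2, -0.1]
gripper_width: 0.002
grasp_force: 0.0
```

send_rows(deltas="0 0 0 0; 0 0 0.03 0; 0 0 0.06 0; 0 0 0.06 0; 0 0 0.06 0")

```text
t: 40.25
eef_pos: [0.5358, 0.0468, 0.0336]
tool_rot: [-0.001, 0.02, 1.0, -0.0]
contact_force: [-0.7, -3.7, -3.5]
gripper_width: -0.002
grasp_force: 1.9
```

```bash
python3 s.py;  python3 posts.py | grep -v '\[ *\[\|^ \[\|^  '
```

```text
40.25 [0.5358 0.0468 0.0336] ang tool x 177.67 zdown [-0.001 -0.001 -1.   ] F [-0.7 -3.7 -3.5] -0.0 1.9 [-0.55  0.59  0.44  2.05 -0.44  0.59  1.73]
1 cols y=60..-60, rows x=-35..-85
1L 219 [-46.4  14.8]
1R 528 [-76.4 -53.1]
2 cols y=60..-60, rows x=-35..-85
2L 8 [-49.5  14.8]
2R 217 [-46.2 -14.4]
```

send_rows(deltas="0.006 0.008 0 0; 0.009 0.0175 0 0; 0.009 0.027 0 0; 0.007 0.037 0 0; 0.002 0.045 0 0")

```text
t: 40.8
eef_pos: [0.5342, 0.0922, 0.0339]
tool_rot: [-0.002, 0.02, 1.0, -0.0]
contact_force: [-4.7, -3.2, -0.5]
gripper_width: -0.003
grasp_force: 2.1
```

send_rows(deltas="-0.004 0.0045 0 0; -0.009 0.008 0 0; -0.012 0.008 0 0; -0.012 0.008 0 0; -0.012 0.008 0 0")

```text
t: 41.3
eef_pos: [0.5473, 0.1012, 0.0338]
tool_rot: [-0.001, 0.02, 1.0, 0.001]
contact_force: [-5.1, 1.4, -0.9]
gripper_width: 0.0
grasp_force: 2.5
```

```bash
python3 s.py;  python3 posts.py | grep -v '\[ *\[\|^ \[\|^  '
```

```text
41.3 [0.5473 0.1012 0.0338] ang tool x 177.76 zdown [-0.002  0.001 -1.   ] F [-5.1  1.4 -0.9] 0.0 2.5 [-0.63  0.61  0.45  2.01 -0.44  0.62  1.64]
1 cols y=60..-60, rows x=-35..-85
1R 741 [-70.  -13.8]
2 cols y=60..-60, rows x=-35..-85
2L 199 [-46.1  17.9]
2R 164 [-45.9 -13.9]
```

send_rows(deltas="0.02 0 0 0; 0.02 0.014 0 0; 0.02 0.014 0 0; 0.02 0.014 0 0; 0.02 0.014 0 0", claw=0.25)

```text
t: 41.85
eef_pos: [0.5301, 0.1144, 0.0343]
tool_rot: [0.001, 0.02, 1.0, 0.0]
contact_force: [1.0, -1.0, -0.2]
gripper_width: 0.248
grasp_force: 0.0
```

send_rows(deltas="-0.01 0 0 0; -0.018 0 0 0; -0.023 0 0 0; -0.028 0 0 0; -0.03 0 0 0")

```text
t: 42.35
eef_pos: [0.5489, 0.1127, 0.0317]
tool_rot: [-0.011, 0.02, 1.0, -0.0]
contact_force: [-28.9, 0.9, 16.8]
gripper_width: 0.248
grasp_force: 14.4
```

send_rows(deltas="0 0 0 0; 0 0 0 0; 0.02 0 0 0; 0.02 0 0 0; 0.03 0 -0.04 0")

```text
t: 42.85
eef_pos: [0.528, 0.1138, 0.0711]
tool_rot: [-0.003, 0.02, 1.0, -0.002]
contact_force: [0.4, 0.9, 0.8]
gripper_width: 0.251
grasp_force: 0.0
```

send_rows(deltas="0.01 0.03 -0.05 0; 0.02 0.07 -0.1 0; 0.02 0.11 -0.13 0; 0.02 0.14 -0.13 0; 0.02 0.14 -0.13 0", claw=0.7)

```text
t: 43.35
eef_pos: [0.5166, 0.2644, 0.2073]
tool_rot: [0.003, 0.015, 1.0, 0.003]
contact_force: [-0.2, -0.8, -0.5]
gripper_width: 0.7
grasp_force: 0.0
```

```bash
cat > sc.py <<'E'
from h import *
p=cam("wrist"); save(p,"w12.png")
lm(p,["scraper_mid","scraper_tip","slot_end"])
P,uv=cloud(p)
for m in bot.masks_of(p,"scraper_mid")[:2]:
    P,_=cloud(p,m["mask"]); print(m["confidence"],len(P))
    for lo,hi in [(.018,.03),(.006,.016)]:
        q=P[(P[:,2]>lo)&(P[:,2]<hi)]
        if len(q)>15: print(lo,len(q),[np.round(t,1).tolist() for t in cv2.minAreaRect((q[:,:2]*1000).astype(np.float32))],np.median(q[:,2]).round(4))
P,_=cloud(p)
b=P[(abs(P[:,0]-.61)<.07)&(abs(P[:,1]-.3)<.07)&(P[:,2]>.032)&(P[:,2]<.041)]
if len(b)>15: print("block",len(b),[np.round(t,1).tolist() for t in cv2.minAreaRect((b[:,:2]*1000).astype(np.float32))])
E
python3 s.py;python3 sc.py;  python3 posts.py | grep -v '\[ *\[\|^ \[\|^  '
```

```text
43.35 [0.5166 0.2644 0.2073] ang tool x 178.23 zdown [ 0.006  0.007 -1.   ] F [-0.2 -0.8 -0.5] 0.7 0.0 [-1.04  0.39  0.59  1.86 -0.27  0.96  1.21]
scraper_mid [([0.441, 0.285, 0.01], 0.63)]
scraper_tip [([0.538, 0.321, 0.009], 0.64)]
slot_end [([0.64, 0.309, 0.008], 0.74)]
0.92 3481
0.018 1498 [[440.5, 282.6], [86.1, 22.0], 24.1] 0.0227
0.006 1850 [[478.9, 299.7], [121.6, 40.1], 23.5] 0.0104
block 2837 [[610.2, 299.5], [66.8, 74.5], 17.9]
1 cols y=60..-60, rows x=-35..-85
1L 65 [-45.7  17.1]
1R 64 [-45.7 -15. ]
2 cols y=60..-60, rows x=-35..-85
2L 43 [-45.8  17.4]
2R 38 [-45.6 -14.2]
```

View pics/w12.png

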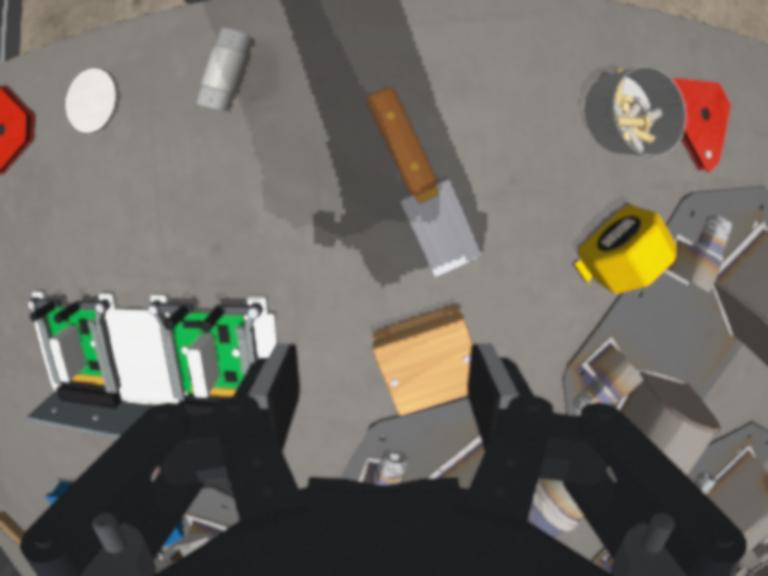

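Both boards are seated with their four levers shut. The scraper's handle is at px (403,140) and its block at (423,360).

send_rows(deltas="0.025 0.005 0.03 -8; 0.05 0.01 0.06 -16; 0.0767 0.0158 0.1 -24; 0.0767 0.0158 0.127 -25.8; 0.0767 0.0158 0.127 -25.8")

```text
t: 44.15
eef_pos: [0.4363, 0.2716, 0.074]
tool_rot: [-0.003, -0.203, 0.979, -0.002]
contact_force: [-0.5, -0.3, 0.1]
gripper_width: 0.701
grasp_force: 0.0
```

send_rows(deltas="0 0 0 0; 0 0 0 0; 0 0 0 0")

```text
t: 44.45
eef_pos: [0.4403, 0.2743, 0.0785]
tool_rot: [0.001, -0.203, 0.979, 0.001]
contact_force: [0.0, -0.6, 0.3]
gripper_width: 0.702
grasp_force: 0.0
```

```bash
python3 s.py; python3 sc.py
```

```text
44.45 [0.4403 0.2743 0.0785] ang tool x -156.62 zdown [ 0.002  0.002 -1.   ] F [ 0.  -0.6  0.3] 0.7 0.0 [-1.    0.47  0.4   2.08 -0.3   0.64  1.59]
scraper_mid [([0.441, 0.286, 0.008], 0.97)]
scraper_tip [([0.537, 0.324, 0.008], 0.55)]
slot_end [([0.538, 0.322, 0.011], 0.22), ([0.612, 0.115, 0.028], 0.15)]
0.59 6344
0.018 3343 [[440.4, 282.9], [85.2, 22.1], 23.1] 0.0226
0.006 2813 [[468.1, 294.8], [145.7, 40.5], 23.3] 0.0103
```

send_rows(deltas="-0.003 0.008 0.03 0; -0.003 0.008 0.06 0; -0.003 0.008 0.0655 0; -0.003 0.008 0.0655 0; -0.003 0.008 0.0655 0")

```text
t: 45.2
eef_pos: [0.439, 0.2826, 0.0125]
tool_rot: [0.001, -0.203, 0.979, 0.0]
contact_force: [-0.4, -0.1, -0.1]
gripper_width: 0.697
grasp_force: 0.0
```

send_rows(deltas="0 0 0 0; 0 0 0 0; 0 0 0 0; 0 0 0 0; 0 0 0 0", claw=0, force=60)

```text
t: 45.7
eef_pos: [0.4388, 0.283, 0.0126]
tool_rot: [0.001, -0.203, 0.979, 0.001]
contact_force: [-1.7, -1.1, 8.0]
gripper_width: 0.242
grasp_force: 59.5
```

send_rows(deltas="0 0 0 0; 0 0 0 0; 0 0 0 0; 0 0 0 0")

```text
t: 46.1
eef_pos: [0.4389, 0.283, 0.0126]
tool_rot: [0.001, -0.203, 0.979, 0.001]
contact_force: [-1.0, 0.0, 8.1]
gripper_width: 0.238
grasp_force: 59.5
```

```bash
python3 s.py
```

```text
46.1 [0.4389 0.283  0.0126] ang tool x -156.54 zdown [ 0.001  0.001 -1.   ] F [-1.   0.   8.1] 0.24 59.5 [-0.95  0.59  0.33  2.09 -0.37  0.51  1.63]
```

send_rows(deltas="0 0 -0.0025 0; -0.003 -0.01 -0.0025 2; -0.006 -0.02 -0.0025 4; -0.009 -0.03 -0.0025 5.7; -0.0115 -0.038 -0.0025 5.7")

```text
t: 46.6
eef_pos: [0.4649, 0.2508, 0.0139]
tool_rot: [0.0, -0.153, 0.988, -0.0]
contact_force: [-0.2, -1.1, -0.9]
gripper_width: 0.244
grasp_force: 58.7
```

send_rows(deltas="0 0 0 0; 0 0 0 0")

```text
t: 46.8
eef_pos: [0.464, 0.2521, 0.0139]
tool_rot: [-0.0, -0.154, 0.988, 0.0]
contact_force: [-0.8, 0.9, -1.3]
gripper_width: 0.243
grasp_force: 58.7
```

```bash
python3 s.py
cat > sl.py <<'E'
from h import *
import sys
for n in ["top","wrist"]:
    p=cam(n); print(n); lm(p,["scraper_tip","slot_end"])
    if n=="wrist": save(p,sys.argv[1])
    P,_=cloud(p)
    u=np.array([np.cos(np.radians(17.8)),np.sin(np.radians(17.8))]); v=np.array([-u[1],u[0]]); e=np.array([.636,.3077])
    c=np.c_[(P[:,:2]-e)@u,(P[:,:2]-e)@v]*1000
    k=(c[:,0]>-130)&(c[:,0]<-62)&(abs(c[:,1])<35)&(P[:,2]>.006)&(P[:,2]<.018)
    q=c[k]
    if len(q)>20:
        for a in range(-130,-60,8):
            s=q[(q[:,0]>=a)&(q[:,0]<a+8)]
            if len(s)>5: print(a,len(s),"v",np.percentile(s[:,1],[3,97]).round(1),"mid",np.percentile(s[:,1],[3,97]).mean().round(1))
        print("max along",q[:,0].max().round(1),"z",np.median(P[k][:,2]).round(4))
E
python3 sl.py w13.png
```

```text
46.8 [0.464  0.2521 0.0139] ang tool x -162.26 zdown [-0. -0. -1.] F [-0.8  0.9 -1.3] 0.24 58.7 [-0.89  0.6   0.35  2.08 -0.39  0.53  1.63]
top
scraper_tip []
slot_end [([0.377, 0.02, -0.0], 0.74), ([0.637, 0.309, 0.008], 0.66), ([0.38, -0.089, -0.0], 0.46)]
wrist
scraper_tip []
slot_end []
```

View pics/w13.png

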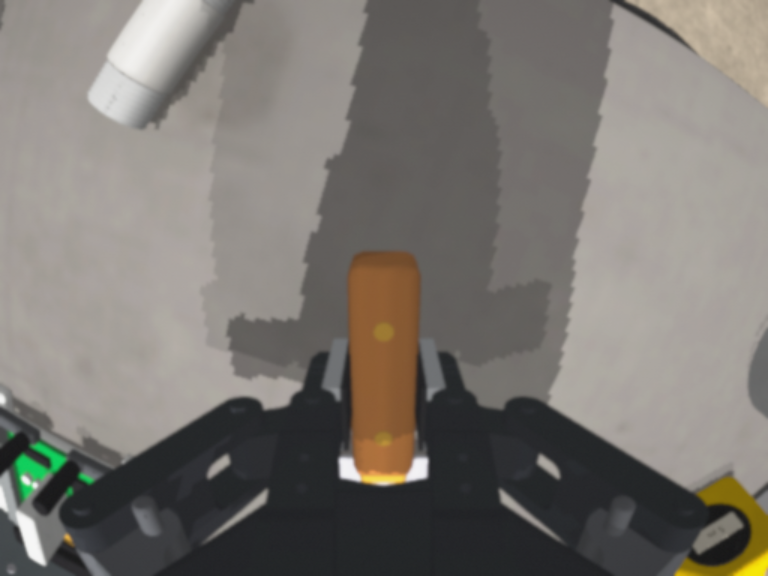

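send_rows(deltas="-0.008 0 0 0; -0.016 0 0 0; -0.024 0 0 0; -0.03 0 0 0; -0.03 0 0 0")

```text
t: 47.6
eef_pos: [0.4938, 0.2618, 0.0141]
tool_rot: [0.001, -0.154, 0.988, 0.0]
contact_force: [0.1, 0.0, -1.3]
gripper_width: 0.24
grasp_force: 58.7
```

send_rows(deltas="-0.008 0 0 0; -0.016 0 0 0; -0.024 0 0 0; -0.03 0 0 0; -0.03 0 0 0")

```text
t: 48.1
eef_pos: [0.5223, 0.271, 0.0141]
tool_rot: [0.001, -0.154, 0.988, 0.0]
contact_force: [-0.1, 0.4, -2.4]
gripper_width: 0.239
grasp_force: 58.7
```

```bash
python3 s.py
```

```text
48.1 [0.5223 0.271  0.0141] ang tool x -162.24 zdown [ 0.001  0.    -1.   ] F [-0.1  0.4 -2.4] 0.24 58.7 [-0.85  0.66  0.36  1.93 -0.39  0.61  1.64]
```

send_rows(deltas="-0.004 0 0 0; -0.008 0 0 0; -0.011 0 0 0; -0.013 0 0 0; -0.015 0 0 0")

```text
t: 48.6
eef_pos: [0.5355, 0.2752, 0.014]
tool_rot: [-0.0, -0.154, 0.988, -0.0]
contact_force: [0.1, 0.2, -1.6]
gripper_width: 0.242
grasp_force: 58.7
```

send_rows(deltas="-0.002 0 0 0; -0.004 0 0 0; -0.005 0 0 0; -0.006 0 0 0")

```text
t: 49.0
eef_pos: [0.5381, 0.276, 0.0132]
tool_rot: [-0.003, -0.155, 0.988, -0.001]
contact_force: [-9.4, -3.3, 3.2]
gripper_width: 0.244
grasp_force: 59.2
```

```bash
python3 s.py
```

```text
49.0 [0.5381 0.276  0.0132] ang tool x -162.21 zdown [-0.006 -0.002 -1.   ] F [-9.4 -3.3  3.2] 0.24 59.2 [-0.84  0.69  0.36  1.89 -0.39  0.64  1.64]
```

send_rows(deltas="0.004 0 0.001 0; 0.004 0 0.001 0; 0.004 0 0.001 0; 0.004 0 0.001 0; 0.004 0 0.001 0", claw=0.6)

```text
t: 49.5
eef_pos: [0.5377, 0.276, 0.0132]
tool_rot: [0.0, -0.154, 0.988, 0.0]
contact_force: [0.1, -0.5, -0.3]
gripper_width: 0.601
grasp_force: 0.0
```

send_rows(deltas="0 0 -0.04 0; 0 0 -0.08 0; 0.01 0 -0.12 0; 0.03 0 -0.16 0; 0.05 0 -0.2 0")

```text
t: 50.0
eef_pos: [0.4893, 0.2602, 0.2145]
tool_rot: [0.0, -0.154, 0.988, -0.0]
contact_force: [0.3, 0.4, 1.1]
gripper_width: 0.598
grasp_force: 0.0
```

```bash
python3 s.py
python3 - <<'E'
from h import *
p=cam("wrist"); save(p,"w14.png"); lm(p,["scraper_tip","scraper_mid","slot_end","lever1_left_post"])
P,_=cloud(p); h=P[(P[:,0]>.46)&(P[:,0]<.576)&(abs(P[:,1]-.27)<.05)&(P[:,2]>.015)&(P[:,2]<.03)]
print([np.round(t,1).tolist() for t in cv2.minAreaRect((h[:,:2]*1000).astype(np.float32))],len(h))
q=cam("top"); save(q,"t2.png"); lm(q,["weld_grip","board1_mid","board2_mid"])
q=cam("scene"); lm(q,["weld_grip"])
E
```

```text
50.0 [0.4893 0.2602 0.2145] ang tool x -162.25 zdown [ 0.  0. -1.] F [0.3 0.4 1.1] 0.6 0.0 [-1.02  0.33  0.52  1.9  -0.2   0.96  1.47]
scraper_tip [([0.605, -0.037, 0.027], 0.21)]
scraper_mid [([0.54, 0.28, 0.01], 0.89)]
slot_end [([0.64, 0.306, 0.007], 0.71)]
lever1_left_post [([0.561, 0.127, 0.026], 0.91)]
[[541.5, 279.5], [92.1, 38.3], 32.0] 1249
weld_grip [([0.594, -0.266, 0.161], 0.91)]
board1_mid [([0.604, -0.039, 0.025], 0.76), ([0.382, -0.088, -0.003], 0.64)]
board2_mid [([0.609, 0.113, 0.032], 0.91), ([0.596, -0.265, 0.16], 0.3)]
weld_grip [([0.607, 0.118, 0.026], 0.69), ([0.592, -0.269, 0.156], 0.61)]
```

View pics/w14.png

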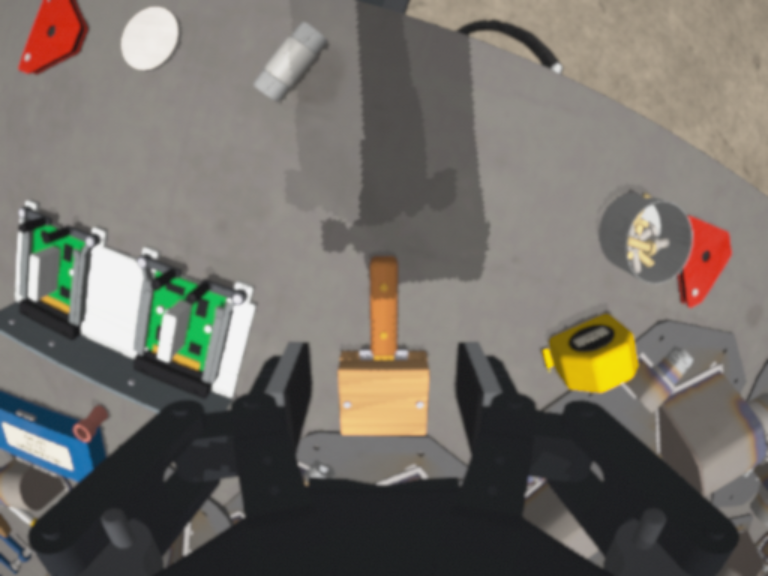

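The scraper is home: the handle is against the block at px (384,310) and only the 5 mm blade root shows. Next is the welder.

send_rows(deltas="0.004 -0.04 -0.02 0; 0.008 -0.085 -0.03 0; 0.013 -0.13 -0.03 0; 0.018 -0.175 -0.03 0; 0.023 -0.22 -0.03 0", claw=0)

```text
t: 51.05
eef_pos: [0.5351, 0.0422, 0.2428]
tool_rot: [-0.0, -0.155, 0.988, -0.0]
contact_force: [0.5, -0.1, -0.5]
gripper_width: -0.002
grasp_force: 0.0
```

send_rows(deltas="0.005 -0.045 0 0; 0.01 -0.09 0 0; 0.015 -0.135 0 0; 0.02 -0.18 0 0; 0.025 -0.225 0 0")

```text
t: 51.55
eef_pos: [0.58, -0.1797, 0.2424]
tool_rot: [-0.0, -0.155, 0.988, 0.0]
contact_force: [1.3, 0.0, -0.1]
gripper_width: 0.0
grasp_force: 0.0
```

send_rows(deltas="0.005 -0.04 0 8; 0.01 -0.09 0 16; 0.01 -0.09 0 20; 0.01 -0.09 0 20; 0.01 -0.09 0 20")

```text
t: 52.05
eef_pos: [0.5979, -0.2655, 0.2422]
tool_rot: [-0.001, 0.018, 1.0, 0.0]
contact_force: [0.1, -0.3, -1.3]
gripper_width: 0.003
grasp_force: 0.0
```

```bash
python3 s.py
python3 - <<'E'
from h import *
p=cam("wrist"); lm(p,["weld_grip"])
for m in bot.masks_of(p,"weld_grip")[:1]:
    P,_=cloud(p,m["mask"]); q=P[(P[:,2]>.15)&(P[:,2]<.18)]; print(len(q),q.mean(0).round(4) if len(q) else "",P[:,2].max())
    if len(q)>9: print([np.round(t,1).tolist() for t in cv2.minAreaRect((q[:,:2]*1000).astype(np.float32))])
E
```

```text
52.05 [ 0.5979 -0.2655  0.2422] ang tool x 177.95 zdown [-0.001  0.001 -1.   ] F [ 0.1 -0.3 -1.3] 0.0 0.0 [-0.19  0.53  0.74  1.64 -0.39  1.13  2.19]
weld_grip [([0.598, -0.272, 0.165], 0.9)]
3559 [ 0.5998 -0.2717  0.1654] 0.27718658734354695
[[627.6, -280.4], [75.7, 89.7], 69.5]
```

send_rows(deltas="0 -0.003 0.03 0; 0 -0.003 0.055 0; 0 -0.003 0.07 0; 0 -0.003 0.085 0; 0 -0.003 0.1 0")

```text
t: 52.7
eef_pos: [0.598, -0.2691, 0.143]
tool_rot: [0.0, 0.019, 1.0, 0.0]
contact_force: [-3.5, 1.5, 4.9]
gripper_width: 0.001
grasp_force: 2.6
```

send_rows(deltas="0 0 0.01 0; 0 0 0.018 0; 0 0 0.024 0; 0 0 0.027 0; 0 0 0.027 0")

```text
t: 53.2
eef_pos: [0.5991, -0.2697, 0.1185]
tool_rot: [0.002, 0.019, 1.0, 0.0]
contact_force: [-4.7, 4.3, 17.2]
gripper_width: -0.002
grasp_force: 8.9
```

```bash
python3 s.py
python3 - <<'E'
from h import *
p=cam("top"); lm(p,["weld_grip"])
p=cam("scene"); lm(p,["weld_grip"])
E
```

```text
53.2 [ 0.5991 -0.2697  0.1185] ang tool x 177.8 zdown [ 0.003  0.001 -1.   ] F [-4.7  4.3 17.2] -0.0 8.9 [-0.12  0.66  0.65  1.74 -0.49  0.91  2.27]
weld_grip []
weld_grip [([0.593, -0.269, 0.095], 0.65)]
```

That is 17 N at the expected stop height, so the lever is at its stop. I'll release it.

send_rows(deltas="0 0 -0.02 0; 0 0 -0.05 0; 0 0 -0.09 0; 0 0 -0.13 0; 0 0 -0.17 0")

```text
t: 53.9
eef_pos: [0.598, -0.2698, 0.2877]
tool_rot: [0.001, 0.019, 1.0, -0.0]
contact_force: [-0.0, -0.6, 0.6]
gripper_width: -0.005
grasp_force: 0.0
```

send_rows(deltas="0.04 0.03 0 0; 0.08 0.06 0 0; 0.1 0.09 0 0; 0.1 0.1 0 0; 0.1 0.1 0 0")

```text
t: 54.4
eef_pos: [0.5026, -0.164, 0.2864]
tool_rot: [0.001, 0.018, 1.0, 0.001]
contact_force: [-0.1, 0.1, 0.8]
gripper_width: 0.001
grasp_force: 0.0
```

```bash
python3 s.py; python3 posts.py | grep -v '\[ *\[\|^ \[\|^  '
python3 - <<'E'
from h import *
p=cam("wrist"); save(p,"w15.png"); lm(p,["weld_grip","board1_mid","board2_mid","board1_front","board2_front"])
p=cam("top"); lm(p,["weld_grip","scraper_mid","slot_end"])
E
```

```text
54.4 [ 0.5026 -0.164   0.2864] ang tool x 177.98 zdown [ 0.002  0.001 -1.   ] F [-0.1  0.1  0.8] 0.0 0.0 [-0.49  0.23  0.82  1.89 -0.19  1.1   1.94]
1 cols y=60..-60, rows x=-35..-85
1L 29 [-45.4  14.2]
1R 31 [-45.7 -17.5]
2 cols y=60..-60, rows x=-35..-85
2L 46 [-46.2  15.4]
2R 40 [-46.4 -16.6]
weld_grip [([0.601, -0.272, 0.164], 0.77), ([0.639, 0.308, 0.01], 0.56)]
board1_mid [([0.6, -0.036, 0.026], 0.83)]
board2_mid [([0.606, 0.107, 0.026], 0.93)]
board1_front [([0.637, -0.036, 0.008], 0.64), ([0.386, -0.088, 0.002], 0.53)]
board2_front [([0.644, 0.111, 0.008], 0.88)]
weld_grip [([0.556, -0.051, 0.022], 0.55)]
scraper_mid [([0.54, 0.277, 0.012], 0.59), ([0.518, 0.462, 0.001], 0.38)]
slot_end [([0.637, 0.31, 0.007], 0.68)]
```

View pics/w15.png

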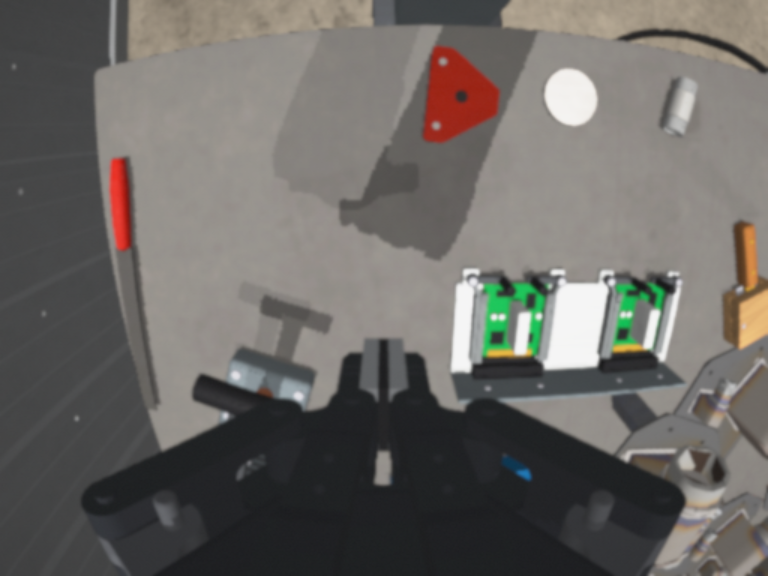

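Both boards are seated (px 515,320 and 638,320), all levers are shut, the scraper is home (745,300) and the welder lever is back up (220,395). The bystanders look unmoved.

```bash
python3 -c "
from station import bot
print(bot.hand_in())"
```

```text
the job is handed in; nothing more can be done
None
```

The job is handed in. Final camera checks showed both boards seated with all four levers shut, the welder given its dry stroke and sprung back up, and the scraper home in its block. No verdict came back.

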